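# Fit a filter to the forensic lamp head

## Task

Drop the green filter into the upright lamp head so that it sits level on its seat, then set the black retaining ring over it with its yellow marks on the head's yellow marks and screw the ring down clockwise until it is snug: firmly clamping the filter (a turning torque of about 0.25 N m), but never forced, as the glass cracks. Let go, and leave the blue filter and the other things on the bench alone.

Things in the scene. Friction and masses are not known exactly. Their poses are not given: they have to be found in the camera images.
- cell_mouth (a point): Centre of the lamp head's open top rim, 85 mm above the bench; z up, x towards one of three entry gaps 120 deg apart, each marked by a yellow bar on the 68 mm wide shoulder 25 mm below the rim. Above the shoulder the barrel is a tube, 36 mm bore, 42 mm outside. A sprung seat in it lies 10 mm below the rim; it yields 1 mm per 20 N, 5 mm at most.
- lamp_head: Fixed aluminium head, mouth up, on a 120 x 120 x 12 mm plate; origin under the plate, axes as cell_mouth. Three thread ramps round the barrel, out to 50 mm: clockwise from above from a gap's middle, a ramp runs from 14 deg to a stop at 102 deg; underside 2.6 mm below the rim (+-1.75, unknown) at its start, falling 4 mm per rad. Rubber-mounted, the barrel twists 0.25 rad per N m and springs back.
- green_filter_center (a point): Centre of the filter to fit: round aluminium mount with green glass on top, 34 mm diameter, 16 mm high (this point 8 mm up), lower edge bevelled 1.7 mm in over 3 mm, 45 g, z up. It lies on a black rubber pad 4 mm thick beside the blue one, about 90 mm apart along the pad's length. Seated, its top stands about 6 mm above the rim, so hold it by its upper half and let it drop the last bit.
- green_filter: The same green filter; origin at the centre of its underside.
- blue_filter_center (a point): Centre of a like filter with blue glass, same size: leave it alone.
- ring_center (a point): Centre of the retaining ring, half-way up: black collar, 59 mm outside, 21 mm high, 70 g, right way up on the bench. Top plate 5 mm thick with a 25 mm hole; skirt of 53 mm bore. Three 4.4 mm lugs point inwards to a 44.4 mm circle, 120 deg apart, axes 7.75 mm below this point, a yellow bar on the top over each. x points along one lug, z up.
- retaining_ring: The same ring; origin at the centre of its lower edge. Lugs in the gaps (within 8 deg), it drops till its plate lies on the filter, its centre 0.5 mm above the rim. Turned clockwise from above, the lugs meet the ramps 24 to 74 deg on; then it sinks 4 mm per rad and the clamp grows about 40 N per rad of turning: about 11 N at 0.25 N m. It stays where left.
- sample_jar: White-capped jar, 52 mm wide, 75 mm high: leave alone.
- dusting_brush: Brush lying down: leave alone.
- evidence_marker: Yellow folded marker, 75 mm high: leave alone.
- photo_scale: Flat black and white chequered scale, 180 mm long: leave alone.
- mask_cartridge: Round grey and orange mask cartridge, 84 mm wide, 34 mm high: leave alone.
- pocket_torch: Dark metal torch lying down, 130 mm long: leave alone.
Not all that is in view belongs to the job. There is more than one size of the retaining_ring; the job needs the smallest.

How it is judged (in metres and radians):
On the way, in this order (a step that is already met when the one before it is completed fails the run):
1. the green filter sits level in the head's bore, on its seat (horizontal distance between green_filter_center and cell_mouth below 0.003 m and z of green_filter_center in the frame of cell_mouth between -0.0085 and 0.0005 m and angle between green_filter_center's own z axis and vertical below 0.08 rad and contact force between the fingers and green_filter below 0.1 N), for 0.2 s.
2. the ring is over the filter with its lugs below the rim (horizontal distance between green_filter_center and cell_mouth below 0.003 m and z of green_filter_center in the frame of cell_mouth between -0.0085 and 0.0005 m and angle between green_filter_center's own z axis and vertical below 0.08 rad and horizontal distance between ring_center and cell_mouth below 0.0035 m and z of ring_center in the frame of cell_mouth below 0.0035 m and angle between ring_center's own z axis and vertical below 0.06 rad), for 0.2 s.
At the end, for the whole second after the job is handed in: The green filter sits in the bore (centred within 3 mm, level within 0.08 rad, its centre 8.5 mm below to 0.5 mm above the rim); the ring over it (centred within 3.5 mm, level within 0.06 rad, its centre under 3.5 mm above the rim) clamps it with 5 to 18 N, released and at rest (all of step 2 and contact force between retaining_ring and green_filter between 5 and 18 N and linear speed of retaining_ring below 0.005 m/s and contact force between the fingers and retaining_ring below 0.1 N); the robot touches nothing.
It fails at once if the glass is cracked: the ring presses on the green filter with more than 25 N (contact force between retaining_ring and green_filter above 25 N).
It fails at once if the filter is forced into the head with more than 25 N (contact force between green_filter and lamp_head above 25 N).
It fails at once if another thing on the bench is disturbed by more than 30 mm (distance of any of blue_filter_center, sample_jar, dusting_brush, evidence_marker, photo_scale, mask_cartridge, pocket_torch from where it was at the start of the episode above 0.03 m).
It also fails if it takes over 72 s, if anything falls off the work surface, if the arm or the gripper's body presses on something with over 40 N, if the wrist force passes 120 N, or if a joint passes its speed limit or range.

## Robot

A 6-joint arm with a two-finger parallel gripper is mounted at the origin on the work surface. World frame = base frame: x ahead of the robot, y to its left, z up, the work surface at z = 0. Lengths are in mm, angles in rad, forces in N, time in s.
With the tool pointing down it reaches from about 375 to 900 mm from the base axis. Payload 3.1 kg.
Tool frame: the origin (TCP) lies where the fingers leave the gripper's body, on its centre line; the fingertips stand 70 mm ahead of it and the grasp point (between the pads) lies 51 mm ahead of it; y points along the fingers, z is the direction in which the jaws open and shut, and the axes are right-handed (so a half turn about y gives the same grasp; the last joint's range is limited). The gripper opens to 87 mm and grips with 3 to 60 N. Pads are 19 mm wide; open, the fingers measure 117 mm over their backs; the gripper's body (75 mm by 190 mm) begins 51 mm behind the grasp point.
Start: joints at [-1.44, 0.527, 1.433, -0, 1.181, -0.178], TCP at [190.566, -595.216, 292.248] pointing down, gripper open.
Joint ranges: [-3.08, 3.08], [-0.75, 2.2], [0.22, 2.44], [-1.43, 4.57], [0, 2.65], [-2.85, 2.85]. Speed limits (rad/s): [2.79, 2.79, 3.14, 3.14, 3.14, 3.14].

## Interface

Orientations are given as a unit quaternion [w, x, y, z].
In Python, from rig import * gives the robot as it stands.
- The arm moves only by the shell command python3 -m crank 'ROWS' [FORCE]. ROWS is a JSON object of lists of equal length, an entry for each row: "hand": the opening in per cent of the stroke, from 0 (shut) to 100 (fully open); "delta_pos": the shift along the tool's x, y, z in cm, a list of three; "turn": the turn about the tool's y in degrees. In form: {"hand": [hand, ...], "delta_pos": [[tx, ty, tz], ...], "turn": [turn, ...]}. A call has exactly 10 rows; each row is the pose to reach, as a shift and turn from the pose commanded when the call began, along the tool's axes at that moment; what a row does not reach only later rows make up. A row lasts 1/12 s, in which the tool goes at most 41.7 mm and 7.16 degrees, less where a joint would pass 70% of its speed; a pose out of reach is approached as far as the arm can. A call with a gripper value outside its range is refused whole. The fingers move at their own pace and stop on an object; FORCE is the grip in N (left out, the last holds). Time passes only in rows, so rows that repeat a pose let the fingers close, or fill a call up. It gives the time, the measured TCP pose, the force and the opening at its end, in the units of the state.
- get_obs(): the state, without advancing time (a new reading comes with each control period).
- camera(name): name is "side" or "top" or "wrist"; returns a dict with "image" (384x512x3 uint8, red, green, blue), "z_map" (384x512 float32, mm along the optical axis (not along the pixel's ray), 0 where there is no reading), "fx", "fy", "cx", "cy" (pixels), "D" ([k1, k2, p1, p2, k3] as OpenCV has them; the pictures are not rectified), "R" (3x3) and "t" (3): a world point X has camera coordinates R X + t; the wrist camera has in their place "T_tool_cam" (4x4, takes a point from camera to tool coordinates, whose origin is the TCP and whose axes are the tool frame's). Camera axes: x right, y down, z forward; pixel columns grow to the right and rows downward; lengths in mm; the calibration is good to about 2 mm. A picture is of the moment at which its call begins: read the wrist's pose just before it.
- sign_off(): hands the job in, once; it reports no verdict.
The state is a dict: "time_s": time; "joints": joint angles; "qd": joint speeds; "effort": joint torques, N m; "ee_pos": TCP position; "tool_rot": TCP orientation; "contact_force": force on the tool from outside, world axes, zero at the start; "torque": the same for the moment, N m; "grip_width": finger opening in mm.
Only numpy, scipy, OpenCV 4.12 (cv2) and the standard library are available. Lean on these libraries where they do the work, as an engineer would, in place of code of your own. Each camera call takes 0.05 s, during which the arm holds its last target.

## Working session

There is one attempt and no reset: what is moved stays moved. The work goes in short steps, Python scripts to look and compute and a shell command to move; the robot and the scene stay as the last step left them, time stands still between calls to the robot, and variables do not carry over. Pictures are saved under pics/ and viewed, and the job is handed in when it is done.

```bash
mkdir -p pics; ls
python3 - <<'E'
from rig import *
import cv2,numpy as np
o=get_obs();print(o)
for n in("top","side","wrist"):
    c=camera(n);cv2.imwrite(f"pics/{n}0.png",cv2.cvtColor(c["image"],cv2.COLOR_RGB2BGR))
    np.savez(f"pics/{n}0.npz",**c)
    print(n,{k:np.round(np.array(v),3).tolist() for k,v in c.items() if k not in("image","z_map")})
E
```

```text
pics
{'time_s': 0.0, 'joints': array([-1.43952692e+00,  5.28440154e-01,  1.43392487e+00,  5.52464605e-05,
        1.18138480e+00, -1.78486927e-01]), 'qd': array([-9.95909224e-05,  5.35523457e-04, -1.05861829e-03, -3.25365403e-04,
       -1.66367367e-03, -9.73046303e-04]), 'effort': array([-1.22640788e-03, -4.40045822e+01, -1.76595390e+01,  6.31626975e-02,
        5.81901788e-02, -1.58884841e-04]), 'ee_pos': array([ 190.48545721, -594.64397251,  291.28027606]), 'tool_rot': array([ 0.10910675, -0.10903463,  0.69940572, -0.69788165]), 'contact_force': array([0.71900262, 0.99902504, 0.2061107 ]), 'torque': array([-0.00835535, -0.01819958, -0.03699188]), 'grip_width': 87.11838580455911}
top {'fx': 398.699, 'fy': 398.699, 'cx': 252.533, 'cy': 185.106, 'D': [-0.113, 0.0, 0.0, 0.0, 0.0], 'R': [[0.029, -1.0, 0.011], [-0.998, -0.03, -0.055], [0.055, -0.009, -0.998]], 't': [-21.797, 545.639, 1371.846]}
side {'fx': 398.436, 'fy': 398.436, 'cx': 255.573, 'cy': 190.957, 'D': [0.024, 0.0, 0.0, 0.0, 0.0], 'R': [[-0.996, -0.084, 0.014], [-0.069, 0.697, -0.713], [0.05, -0.712, -0.701]], 't': [551.906, 119.756, 1093.169]}
wrist {'fx': 294.295, 'fy': 294.295, 'cx': 257.809, 'cy': 193.509, 'D': [-0.025, 0.0, 0.0, 0.0, 0.0], 'T_tool_cam': [[-0.0, 0.954, 0.3, -82.081], [0.001, -0.3, 0.954, -91.874], [1.0, 0.0, -0.001, 0.812], [0.0, 0.0, 0.0, 1.0]]}
```

View pics/top0.png

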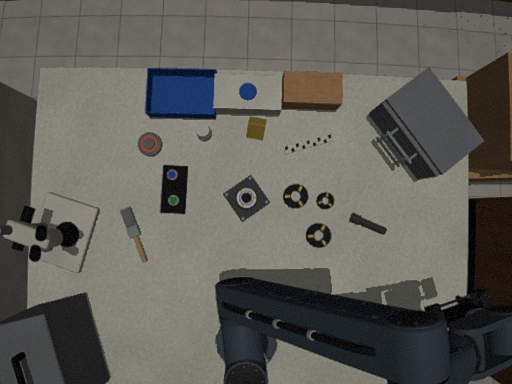

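View pics/side0.png

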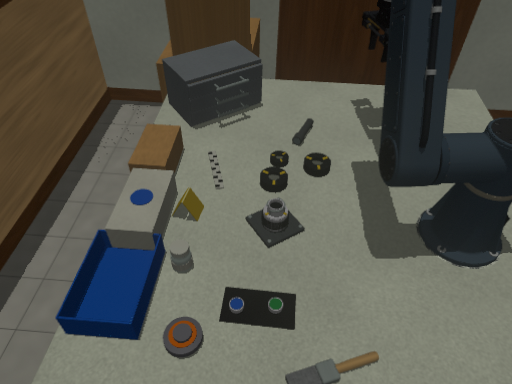

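View pics/wrist0.png

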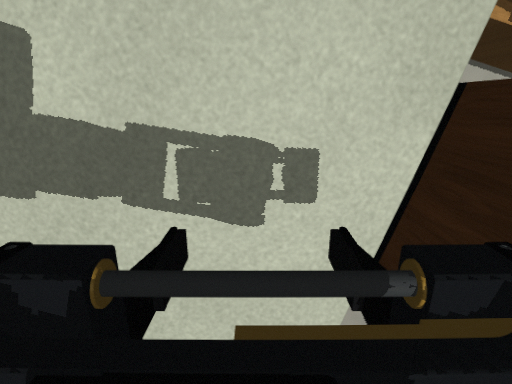

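Top view: candidates for the filter are green at (173,200) and blue at (172,175). Candidates for the ring are (296,196), (325,200) and (318,235); (325,200) looks smallest. The head is at (246,197). I'll measure these and crop close.

```bash
cat > h.py <<'E'
import numpy as np,cv2
from scipy.spatial.transform import Rotation as Ro
def load(n): return dict(np.load(n))
def K(c): return np.array([[c["fx"],0,c["cx"]],[0,c["fy"],c["cy"]],[0,0,1]],float)
def tool(o): 
    q=o["tool_rot"]; return Ro.from_quat([q[1],q[2],q[3],q[0]]).as_matrix(), np.array(o["ee_pos"])
def ext(c,o=None):
    # returns Rwc, cam pos
    if "R" in c: return c["R"].T, -c["R"].T@c["t"]
    Rt,p=tool(o); T=c["T_tool_cam"]; return Rt@T[:3,:3], Rt@T[:3,3]+p
def ray(c,uv,o=None):
    n=cv2.undistortPoints(np.array(uv,float).reshape(-1,1,2),K(c),np.array(c["D"],float)).reshape(-1,2)
    R,p=ext(c,o); return np.c_[n,np.ones(len(n))]@R.T,p
def atz(c,uv,z,o=None):
    d,p=ray(c,uv,o); return p+d*((z-p[2])/d[:,2])[:,None]
def cloud(c,o=None):
    H,W=c["z_map"].shape; v,u=np.mgrid[:H,:W]
    d,p=ray(c,np.c_[u.ravel(),v.ravel()],o)
    X=p+d*c["z_map"].ravel()[:,None]; X[c["z_map"].ravel()==0]=np.nan
    return X.reshape(H,W,3)
def proj(c,X,o=None):
    R,p=ext(c,o); x=(np.atleast_2d(X)-p)@R
    return cv2.projectPoints(x.reshape(-1,1,3),np.zeros(3),np.zeros(3),K(c),np.array(c["D"],float))[0].reshape(-1,2)
E
python3 - <<'E'
from h import *
c=load("pics/top0.npz");X=cloud(c)
for nm,(u,v),z in [("green",(173,200),20),("blue",(172,175),20),("r1",(296,196),21),("r2",(325,200),21),("r3",(318,235),21),("head",(246,197),85)]:
    P=X[v-16:v+17,u-16:u+17].reshape(-1,3)
    print(nm,atz(c,[(u,v)],z)[0].round(1),"z max",np.nanpercentile(P[:,2],[5,50,95,99]).round(1))
im=cv2.cvtColor(c["image"],cv2.COLOR_RGB2BGR)
cv2.imwrite("pics/t1.png",cv2.resize(im[150:260,150:350],None,fx=4,fy=4,interpolation=cv2.INTER_CUBIC))
E
```

```text
green [485.9 268.4  20. ] z max [-4.4  1.8 17.6 22.3]
blue [572.7 275.4  20. ] z max [-3.8  2.  18.1 22.3]
r1 [ 512.4 -157.5   21. ] z max [-4.7  1.9 32.7 34.8]
r2 [ 501.3 -259.1   21. ] z max [-5.5  0.3 22.3 25. ]
r3 [ 379.5 -237.4   21. ] z max [-4.7  2.1 32.4 35.1]
head [502.3  15.2  85. ] z max [-2.3 12.9 80.7 86.5]
```

View pics/t1.png

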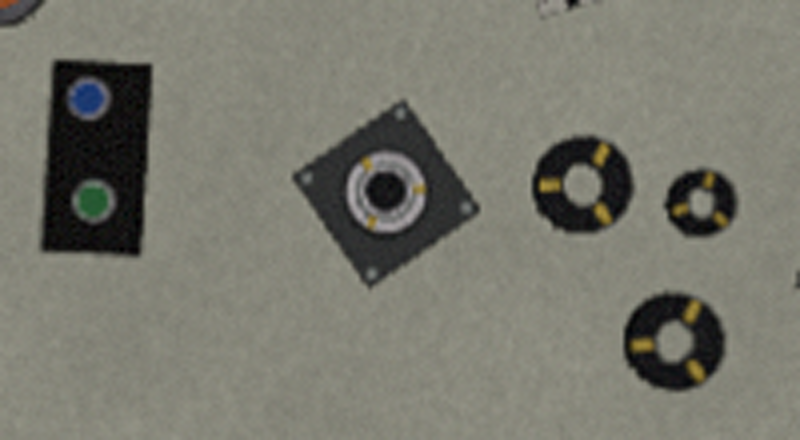

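The smallest ring is (325,200) with a 21 mm top; the others stand about 33 mm high. The green filter is the lower one on the pad. Now for the tool axes and the move to above the green filter.

Run:
```python
from rig import *
from h import *
o=get_obs();R,p=tool(o);print(R.round(3),p)
# look spot: want TCP so cam sees green filter near center; tool above it at z 200
for tgt in([486,268,200],[480,268,200]):
    d=R.T@(np.array(tgt)-p);print((d/10).round(2))
```

```text
[[-0.952 -0.     0.305]
 [-0.305  0.002 -0.952]
 [-0.    -1.    -0.002]] [ 190.4966692  -594.78798966  291.48894089]
[-54.44   9.29 -73.15]
[-53.87   9.29 -73.33]
```

```bash
python3 -m crank '{"hand":[100,100,100,100,100,100,100,100,100,100],"delta_pos":[[-3,0.3,-1.7],[-7,0.8,-3.9],[-11,1.2,-6.2],[-15,1.7,-8.4],[-19,2.1,-10.7],[-23,2.6,-13],[-27,3,-15.2],[-31,3.4,-17.5],[-35,3.9,-19.7],[-37,4,-21]],"turn":[0,0,0,0,0,0,0,0,0,0]}'
python3 - <<'E'
from rig import *
from h import *
o=get_obs();c=camera("wrist");np.savez("pics/w1.npz",**c);np.save("pics/w1o.npy",o,allow_pickle=True)
cv2.imwrite("pics/w1.png",cv2.cvtColor(c["image"],cv2.COLOR_RGB2BGR))
print(o["ee_pos"],o["qd"].round(3),o["contact_force"])
print(proj(c,[[501,-259,21],[502,15,85]],o))
E
```

```text
time_s: 0.98
ee_pos: [468.2, -294.0, 253.2]
tool_rot: [0.109, -0.109, 0.699, -0.699]
contact_force: [-0.1, -1.3, 0.8]
grip_width: 86.7
[ 468.23220302 -293.96581632  253.21644813] [ 0.921  0.133 -0.134 -0.001 -0.018  0.914] [-0.10959685 -1.30890791  0.79939106]
[[236.19311275 139.46695509]
 [-82.96625093  49.14249771]]
```

View pics/w1.png

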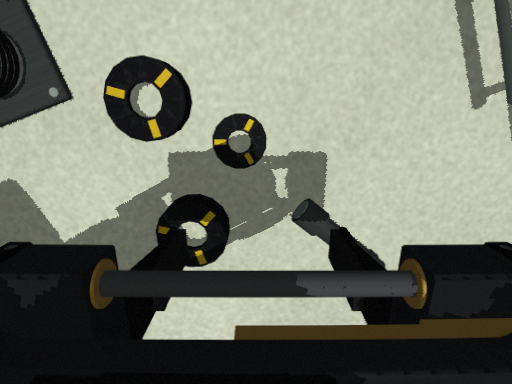

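Ring at (239,141) in the wrist view, the smallest of three; the arm was still moving, so I'll measure it later. Next, a stop over the head to look.

```bash
python3 -m crank '{"hand":[100,100,100,100,100,100,100,100,100,100],"delta_pos":[[-1.5,0.5,-3.8],[-3,1,-7.6],[-4.5,1.5,-11.4],[-6,2,-15.2],[-7.5,2.5,-19],[-9,3,-22.8],[-10.3,3,-26],[-10.9,3,-27.5],[-10.9,3,-27.5],[-10.9,3,-27.5]],"turn":[2,4,6,8,10,12,13,13,13,13]}'
cat >> h.py <<'E'
def snap(n):
    from rig import get_obs,camera
    o=get_obs();c=camera("wrist");np.savez(f"pics/{n}.npz",**c);np.save(f"pics/{n}o.npy",o,allow_pickle=True)
    cv2.imwrite(f"pics/{n}.png",cv2.cvtColor(c["image"],cv2.COLOR_RGB2BGR));return o,c
def re(n): return np.load(f"pics/{n}o.npy",allow_pickle=True).item(),load(f"pics/{n}.npz")
E
python3 - <<'E'
from h import *
o,c=snap("w2");print(o["time_s"],o["ee_pos"],o["qd"].round(3));print(tool(o)[0].round(3))
print(proj(c,[[502,15,85]],o))
E
```

```text
time_s: 1.87
ee_pos: [487.1, 0.1, 223.6]
tool_rot: [-0.03, 0.03, -0.706, 0.707]
contact_force: [1.0, -0.6, -0.7]
grip_width: 87.1
1.8667 [4.87117262e+02 5.98778212e-02 2.23560536e+02] [-0.041  0.002 -0.009 -0.006 -0.002  0.002]
[[-0.996 -0.     0.086]
 [-0.086 -0.    -0.996]
 [ 0.    -1.     0.   ]]
[[240.19858009 185.89056527]]
```

View pics/w2.png

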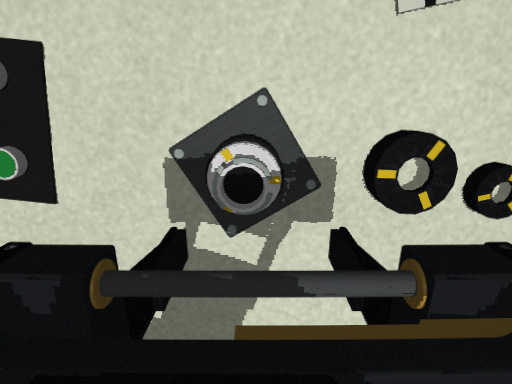

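Run:
```python
from h import *
o,c=re("w2");im=cv2.cvtColor(c["image"],cv2.COLOR_RGB2BGR)
u0,v0,s=190,120,6
cr=cv2.resize(im[v0:v0+100,u0:u0+110],None,fx=s,fy=s,interpolation=cv2.INTER_CUBIC)
cv2.imwrite("pics/w2a.png",cr)
t=np.linspace(0,2*np.pi,60,endpoint=False)
def circ(x,y,z,r,col):
    P=proj(c,np.c_[x+r*np.cos(t),y+r*np.sin(t),np.full(60,z)],o)
    P=((P-[u0,v0]+.5)*s-.5).round().astype(int); cv2.polylines(cr,[P],True,col,1)
x,y=502,15
circ(x,y,85,18,(0,255,0));circ(x,y,85,21,(0,0,255));circ(x,y,60,34,(255,255,0))
cv2.imwrite("pics/w2b.png",cr)
```

```text
(no output)
```

View pics/w2a.png

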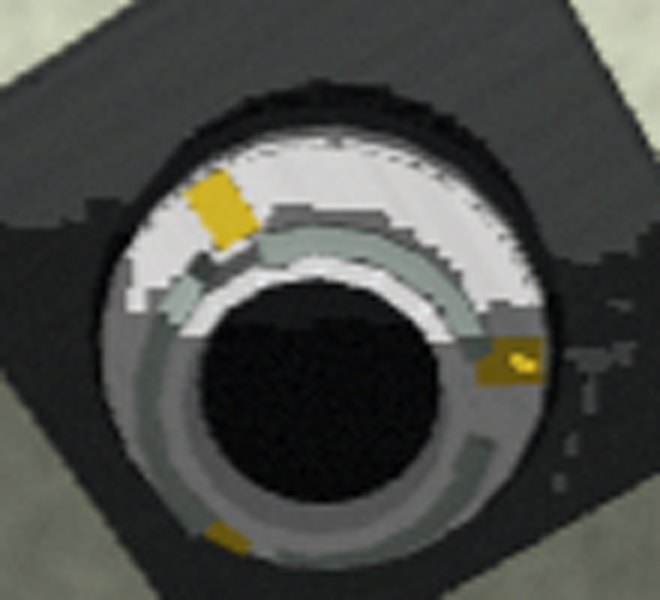

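View pics/w2b.png

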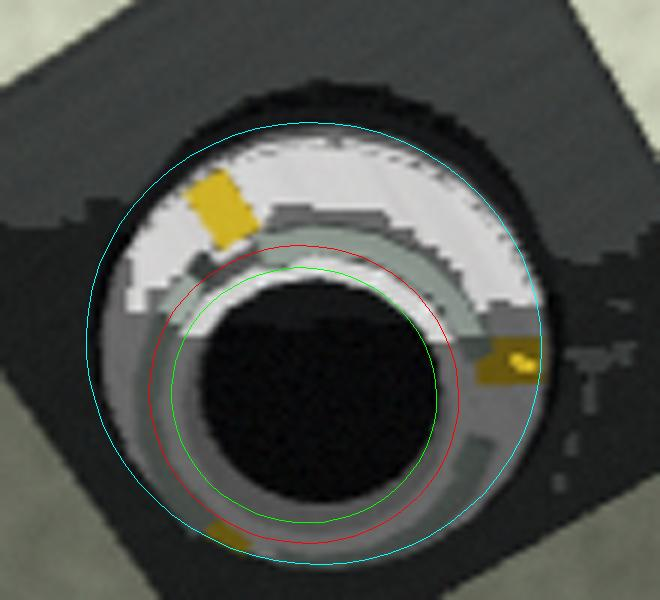

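```bash
cat >> h.py <<'E'
def over(n,out,u0,v0,w,hh,s,circs,lines=()):
    o,c=re(n);im=cv2.cvtColor(c["image"],cv2.COLOR_RGB2BGR)
    cr=cv2.resize(im[v0:v0+hh,u0:u0+w],None,fx=s,fy=s,interpolation=cv2.INTER_CUBIC)
    t=np.linspace(0,2*np.pi,90)
    def pl(X,col):
        P=proj(c,X,o);P=((P-[u0,v0]+.5)*s-.5).round().astype(int);cv2.polylines(cr,[P],False,col,1)
    for x,y,z,r,col in circs: pl(np.c_[x+r*np.cos(t),y+r*np.sin(t),np.full(90,z)],col)
    for A,B,col in lines: pl(np.array([A,B],float),col)
    cv2.imwrite(out,cr)
E
python3 - <<'E'
from h import *
o,c=re("w2");X=cloud(c,o)
P=X[120:220,190:300].reshape(-1,3)
h,e=np.histogram(P[:,2],bins=np.arange(0,92,2));print([(int(a),int(b)) for a,b in zip(e,h) if b>20])
rim=P[(P[:,2]>82)&(P[:,2]<88)];r2=P[(P[:,2]>57)&(P[:,2]<63)]
for q in(rim,r2):
    f=cv2.minEnclosingCircle(q[:,:2].astype(np.float32));print(len(q),f,np.median(q[:,2]))
G=(0,255,0)
over("w2","pics/w2b.png",190,120,110,100,6,[(501.4,13.4,85,18,G),(501.4,13.4,85,21,(0,0,255)),(501.4,13.4,60,34,(255,255,0)),(501.4,13.4,75,18,(255,0,255))])
E
```

```text
[(0, 297), (8, 136), (10, 3693), (12, 922), (24, 21), (32, 28), (40, 33), (46, 128), (48, 372), (54, 23), (56, 41), (58, 264), (60, 1116), (62, 134), (70, 26), (72, 326), (74, 937), (76, 55), (78, 138), (80, 251), (82, 368), (84, 542)]
921 ((500.4284362792969, 13.284900665283203), 25.323261260986328) 84.27058244506367
1527 ((500.6505432128906, 13.80721378326416), 33.782012939453125) 60.86312901910736
```

View pics/w2b.png

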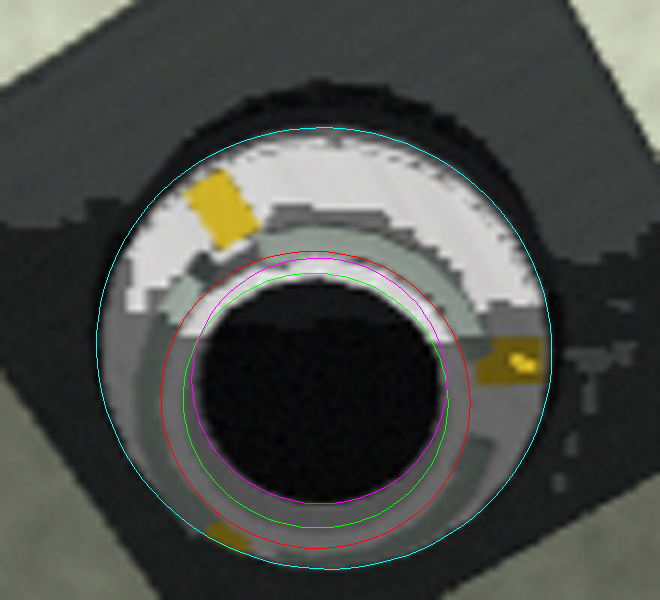

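The fitted circles match bore, rim and shoulder: head at about (501.2, 13.5) with the rim measured at 84.3. Moving to the filter with the same orientation.

```bash
python3 -m crank '{"hand":[100,100,100,100,100,100,100,100,100,100],"delta_pos":[[-0.1,0.2,-3.7],[-0.2,1,-7.4],[-0.3,2,-11.1],[-0.4,3.2,-14.8],[-0.5,4.6,-18.5],[-0.6,5.8,-22],[-0.7,6.5,-25.4],[-0.7,6.5,-25.4],[-0.7,6.5,-25.4],[-0.7,6.5,-25.4]],"turn":[0,0,0,0,0,0,0,0,0,0]}'
python3 - <<'E'
from h import *
o,c=snap("w3");print(o["time_s"],o["ee_pos"],o["qd"].round(3));print(tool(o)[0].round(3))
print(proj(c,[[486,268,20]],o))
X=cloud(c,o)
uv=proj(c,[[486,268,20]],o)[0].astype(int)
P=X[uv[1]-45:uv[1]+45,uv[0]-45:uv[0]+45].reshape(-1,3)
t=P[(P[:,2]>16)&(P[:,2]<24)];print(len(t),cv2.minEnclosingCircle(t[:,:2].astype(np.float32)),t.mean(0))
E
```

```text
time_s: 2.75
ee_pos: [473.8, 251.8, 158.6]
tool_rot: [-0.029, 0.029, -0.706, 0.707]
contact_force: [0.4, 0.3, -0.4]
grip_width: 87.1
2.75 [473.79678135 251.83042303 158.57568067] [-0.02  -0.013  0.009  0.003 -0.     0.005]
[[-0.997 -0.     0.082]
 [-0.082 -0.001 -0.997]
 [ 0.    -1.     0.001]]
[[238.38026802 188.99264016]]
1315 ((485.824951171875, 267.4275207519531), 17.07191276550293) [486.51560439 267.4304625   19.70819052]
```

View pics/w3.png

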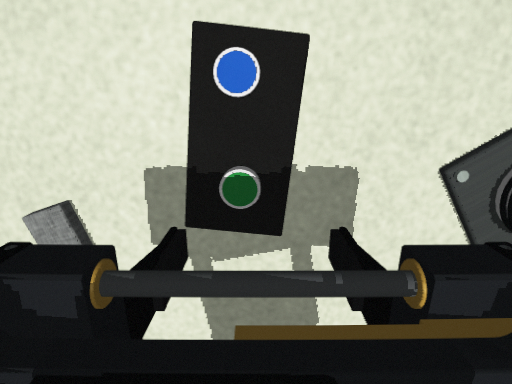

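Run:
```python
from h import *
o,c=re("w3")
hsv=cv2.cvtColor(c["image"],cv2.COLOR_RGB2HSV)
m=((hsv[...,0]>45)&(hsv[...,0]<85)&(hsv[...,1]>100)&(hsv[...,2]>30)).astype(np.uint8);m[:, :200]=0;m[:,290:]=0;m[:150]=0;m[225:]=0
n,l,st,ce=cv2.connectedComponentsWithStats(m);i=1+np.argmax(st[1:,4]);print(st[i],ce[i],atz(c,[ce[i]],20,o))
x,y=486.1,267.4
over("w3","pics/w3b.png",190,140,100,90,6,[(x,y,20,17,(0,0,255)),(x,y,4,17,(255,255,0))])
R,p=tool(o);print(R.T@(np.array([x,y,20])-p))
```

```text
[223 172  34  34 913] [239.36582694 188.83899233] [[486.19676739 267.20533458  20.        ]]
[-13.54146441 138.56685993 -14.58952576]
```

View pics/w3b.png

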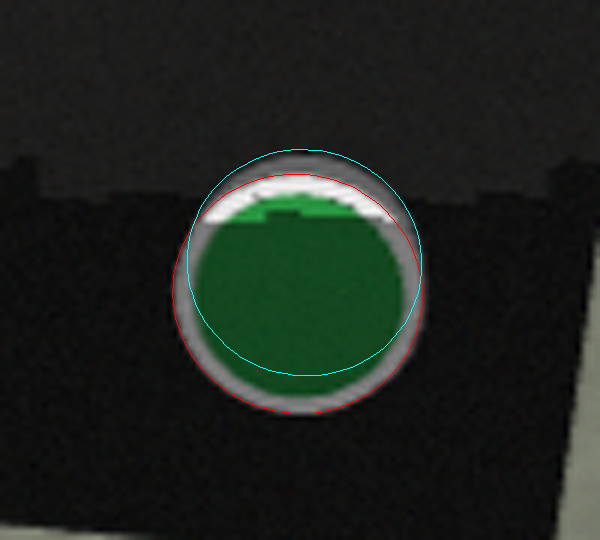

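```bash
python3 -m crank '{"hand":[100,100,100,100,100,100,100,100,100,100],"delta_pos":[[-1.36,1,-1.46],[-1.36,3,-1.46],[-1.36,5,-1.46],[-1.36,6.5,-1.46],[-1.36,7.2,-1.46],[-1.36,7.6,-1.46],[-1.36,7.6,-1.46],[-1.36,7.6,-1.46],[-1.36,7.6,-1.46],[-1.36,7.6,-1.46]],"turn":[0,0,0,0,0,0,0,0,0,0]}'
python3 -m crank '{"hand":[70,55,45,40,35,30,25,25,25,25],"delta_pos":[[0,0,0],[0,0,0],[0,0,0],[0,0,0],[0,0,0],[0,0,0],[0,0,0],[0,0,0],[0,0,0],[0,0,0]],"turn":[0,0,0,0,0,0,0,0,0,0]}' 15
python3 - <<'E'
from h import *
o,c=snap("w4");print(o["time_s"],o["ee_pos"],o["contact_force"],o["grip_width"])
E
```

```text
time_s: 3.63
ee_pos: [486.0, 268.9, 83.6]
tool_rot: [0.03, -0.029, 0.707, -0.706]
contact_force: [-0.2, -0.8, -0.2]
grip_width: 87.0
time_s: 4.47
ee_pos: [485.4, 268.9, 82.6]
tool_rot: [-0.029, 0.029, -0.706, 0.707]
contact_force: [0.8, -0.1, 0.6]
grip_width: 32.7
4.4667 [485.44103828 268.87486604  82.58523896] [ 0.84371458 -0.13457747  0.63116217] 32.69753043221845
```

View pics/w4.png

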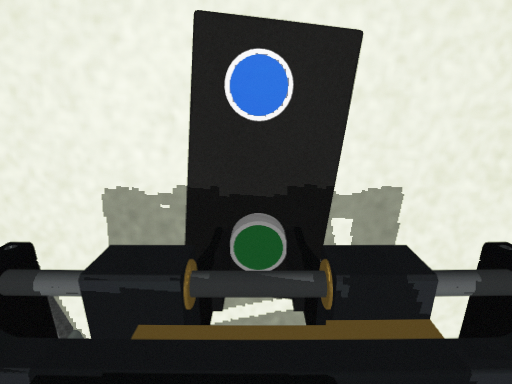

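```bash
python3 -m crank '{"hand":[25,25,25,25,25,25,25,25,25,25],"delta_pos":[[0,-2,0],[0,-5,0],[0,-8.5,1],[0.1,-10.7,4.5],[0.2,-10.7,8.4],[0.3,-10.7,12.2],[0.4,-10.7,16],[0.5,-10.7,19.6],[0.6,-10.7,23],[0.6,-10.7,25.4]],"turn":[0,0,0,0,0,0,0,0,0,0]}'
python3 -m crank '{"hand":[25,25,25,25,25,25,25,25,25,25],"delta_pos":[[0,0,0],[0,0,0],[0,0,0],[0,0,0],[0,0,0],[0,0,0],[0,0,0],[0,0,0],[0,0,0],[0,0,0]],"turn":[0,0,0,0,0,0,0,0,0,0]}'
python3 - <<'E'
from h import *
o,c=snap("w5");print(o["time_s"],o["ee_pos"],o["contact_force"],o["grip_width"]);print(tool(o)[0].round(3))
E
```

```text
time_s: 5.35
ee_pos: [500.4, 12.5, 189.7]
tool_rot: [-0.029, 0.029, -0.706, 0.707]
contact_force: [0.2, -0.5, -1.0]
grip_width: 32.8
time_s: 6.18
ee_pos: [500.5, 15.5, 189.6]
tool_rot: [0.029, -0.029, 0.707, -0.706]
contact_force: [0.3, 0.1, -0.5]
grip_width: 33.2
6.1833 [500.51105739  15.45402734 189.62849965] [ 0.34890894  0.13509681 -0.52540008] 33.236795000464745
[[-0.997  0.     0.083]
 [-0.083  0.    -0.997]
 [-0.    -1.    -0.   ]]
```

View pics/w5.png

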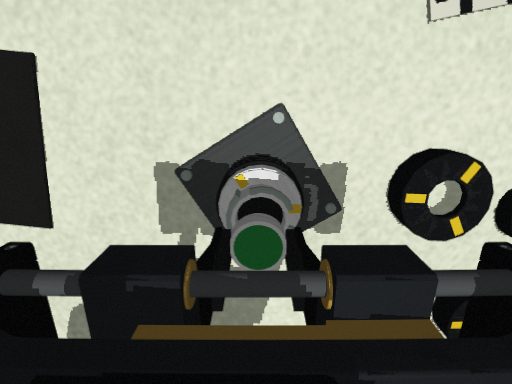

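Run:
```python
from h import *
o,c=re("w5");p=o["ee_pos"]
hsv=cv2.cvtColor(c["image"],cv2.COLOR_RGB2HSV)
m=((hsv[...,0]>45)&(hsv[...,0]<85)&(hsv[...,1]>100)&(hsv[...,2]>30)).astype(np.uint8)
n,l,st,ce=cv2.connectedComponentsWithStats(m);i=1+np.argmax(st[1:,4]);print(st[i],ce[i]);f=atz(c,[ce[i]],127,o)[0];print(f)
X=cloud(c,o);P=X[st[i][1]:st[i][1]+st[i][3],st[i][0]:st[i][0]+st[i][2]].reshape(-1,3);print(np.nanmedian(P,0))
x,y=501.2,13.6
over("w5","pics/w5b.png",200,140,120,140,5,[(x,y,85,18,(0,255,0)),(x,y,85,21,(0,0,255)),(x,y,60,34,(255,255,0)),(f[0],f[1],127,17,(0,0,255)),(f[0],f[1],111,17,(255,0,255))])
```

```text
[ 234  225   49   45 1697] [257.79905716 247.03182086]
[501.34574634  14.74639018 127.        ]
[501.37900734  14.64748057 126.81017483]
```

View pics/w5b.png

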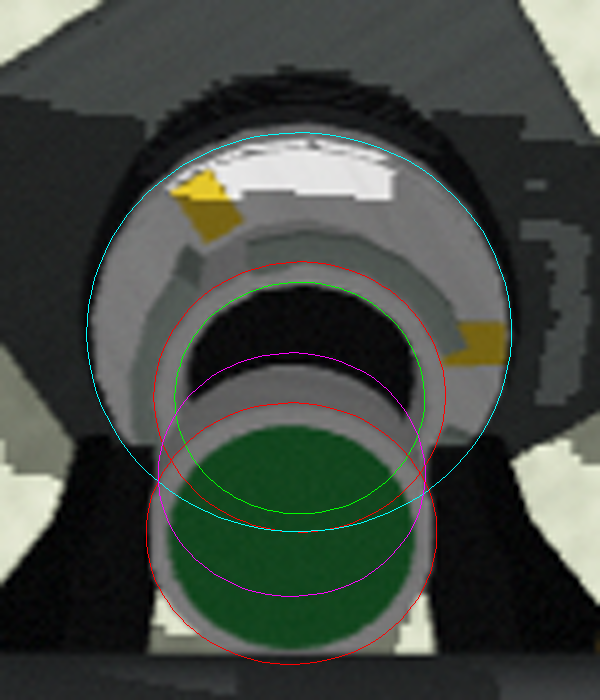

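```bash
cat >> h.py <<'E'
def fit(n,x0,y0,specs,rng=3,half=None,maskfn=None):
    """specs: (z,r,sign) circles; maximise radial gradient along projection; half: fn(P)->bool mask"""
    o,c=re(n);g=cv2.GaussianBlur(cv2.cvtColor(c["image"],cv2.COLOR_RGB2GRAY).astype(np.float32),(0,0),1.0)
    t=np.linspace(0,2*np.pi,180,endpoint=False);best=[]
    S=np.arange(-rng,rng+.01,.2);out=np.zeros((len(S),len(S)))
    for i,dx in enumerate(S):
        for j,dy in enumerate(S):
            for z,r,sg in specs:
                def smp(rr):
                    P=proj(c,np.c_[x0+dx+rr*np.cos(t),y0+dy+rr*np.sin(t),np.full(180,z)],o).astype(np.float32)
                    return P,cv2.remap(g,P[:,0].reshape(1,-1),P[:,1].reshape(1,-1),cv2.INTER_LINEAR)[0]
                P,a=smp(r+1.0);_,b=smp(r-1.0)
                d=(a-b)*sg if sg else np.abs(a-b)
                d=np.clip(d,-10,40)
                if half is not None: d=d[half(P)]
                out[i,j]+=d.mean()
    k=np.unravel_index(out.argmax(),out.shape);return x0+S[k[0]],y0+S[k[1]],out.max(),np.median(out)
E
python3 - <<'E'
from h import *
for n in("w2","w5"):
    lim=235 if n=="w2" else 222
    hf=lambda P:P[:,1]<lim
    for sp in([(60,34,1)],[(60,34,0)],[(75,18,1)],[(85,21,0)],[(60,34,0),(75,18,1)]):
        print(n,sp,np.round(fit(n,501.2,13.5,sp,half=hf),2))
print(np.round(fit("w5",501.3,14.7,[(127,17,0)]),2),np.round(fit("w3",486.1,267.4,[(20,17,1)]),2))
E
```

```text
w2 [(60, 34, 1)] [504.2   10.5   -2.66  -7.4 ]
w2 [(60, 34, 0)] [501.6   13.3   37.44  24.1 ]
w2 [(75, 18, 1)] [499.8   13.1   32.95  18.9 ]
w2 [(85, 21, 0)] [498.6   16.5   26.66  17.4 ]
w2 [(60, 34, 0), (75, 18, 1)] [500.    13.3   64.82  44.02]
w5 [(60, 34, 1)] [504.2   10.5   -2.41  -7.34]
w5 [(60, 34, 0)] [502.    13.5   40.    28.32]
w5 [(75, 18, 1)] [498.2   13.5   39.62   7.15]
w5 [(85, 21, 0)] [498.2   10.5   28.21  14.29]
w5 [(60, 34, 0), (75, 18, 1)] [498.6   13.3   72.79  36.7 ]
[504.3   15.3   30.77  23.5 ] [483.1  264.6   10.04   2.2 ]
```

```bash
python3 -m crank '{"hand":[25,25,25,25,25,25,25,25,25,25],"delta_pos":[[0,0.5,0.1],[0,1,0.1],[0,1.6,0.1],[0,2,0.1],[0,2.3,0.1],[0,2.4,0.1],[0,2.5,0.1],[0,2.6,0.1],[0,2.7,0.1],[0,2.7,0.1]],"turn":[0,0,0,0,0,0,0,0,0,0]}'
python3 - <<'E'
from h import *
o,c=snap("w6");print(o["time_s"],o["ee_pos"],o["contact_force"],o["torque"],o["grip_width"])
over("w6","pics/w6b.png",190,140,130,140,5,[(501.6,13.4,60,34,(255,255,0)),(501.6,13.4,85,21,(0,255,0))])
E
```

```text
time_s: 7.07
ee_pos: [500.6, 14.3, 162.6]
tool_rot: [-0.029, 0.029, -0.706, 0.707]
contact_force: [-0.5, -0.3, -1.1]
grip_width: 32.8
7.0667 [500.61514625  14.2586318  162.61588164] [-0.49329047 -0.33937485 -1.07888512] [ 0.02517523 -0.03155313  0.02816037] 32.78453109104972
```

View pics/w6b.png

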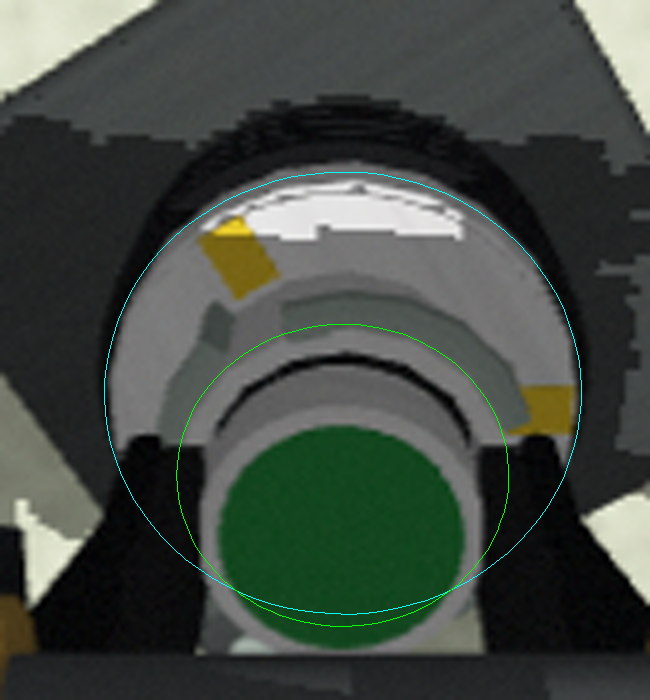

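```bash
python3 -m crank '{"hand":[25,25,25,25,25,25,25,25,25,25],"delta_pos":[[0,0.05,0],[0,0.1,0],[0,0.15,0],[0,0.2,0],[0,0.25,0],[0,0.3,0],[0,0.35,0],[0,0.35,0],[0,0.35,0],[0,0.35,0]],"turn":[0,0,0,0,0,0,0,0,0,0]}'
python3 - <<'E'
from h import *
o,c=snap("w7");print(o["time_s"],o["ee_pos"],o["contact_force"],o["torque"],o["grip_width"])
E
```

```text
time_s: 7.95
ee_pos: [500.6, 14.2, 159.1]
tool_rot: [-0.029, 0.029, -0.706, 0.706]
contact_force: [-0.2, 0.8, -0.5]
grip_width: 33.1
7.95 [500.61788029  14.23228756 159.11022112] [-0.16815589  0.80162116 -0.46446523] [ 0.06702561  0.02202155 -0.03205507] 33.086762773361485
```

No contact force. A little further down, then release gently.

```bash
python3 -m crank '{"hand":[25,25,25,25,25,25,25,25,25,25],"delta_pos":[[0,0.05,0],[0,0.1,0],[0,0.15,0],[0,0.2,0],[0,0.23,0],[0,0.23,0],[0,0.23,0],[0,0.23,0],[0,0.23,0],[0,0.23,0]],"turn":[0,0,0,0,0,0,0,0,0,0]}'
python3 - <<'E'
from h import *
o,c=snap("w8");print(o["time_s"],o["ee_pos"],o["contact_force"],o["torque"],o["grip_width"])
E
python3 -m crank '{"hand":[40,43,46,50,55,60,65,70,75,75],"delta_pos":[[0,0,0],[0,0,0],[0,0,0],[0,0,0],[0,0,0],[0,0,0],[0,0,0],[0,0,0],[0,0,0],[0,0,0]],"turn":[0,0,0,0,0,0,0,0,0,0]}'
python3 - <<'E'
from h import *
o,c=snap("w9");print(o["time_s"],o["ee_pos"],o["contact_force"],o["torque"],o["grip_width"])
E
```

```text
time_s: 8.83
ee_pos: [500.6, 14.2, 156.9]
tool_rot: [0.029, -0.029, 0.707, -0.706]
contact_force: [0.4, 0.2, -0.7]
grip_width: 33.2
8.8333 [500.61861988  14.23203068 156.8649603 ] [ 0.3640407   0.24379269 -0.65301785] [ 0.05284547  0.04221105 -0.03843445] 33.21005022148738
time_s: 9.72
ee_pos: [500.6, 14.3, 156.8]
tool_rot: [-0.029, 0.029, -0.706, 0.707]
contact_force: [0.8, 0.5, -0.2]
grip_width: 63.0
9.7167 [500.59118447  14.25997619 156.82458434] [ 0.79286103  0.48071766 -0.21220096] [ 0.05383327  0.04844323 -0.00112359] 63.03047594570262
```

View pics/w9.png

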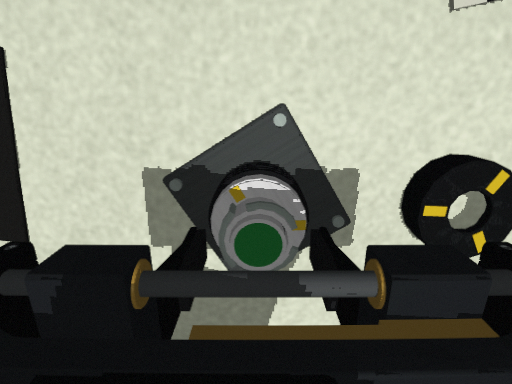

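```bash
python3 -m crank '{"hand":[75,100,100,100,100,100,100,100,100,100],"delta_pos":[[0,-1,0],[0,-3,0],[0.5,-5,0],[1,-6.7,0],[1.3,-6.7,0],[1.3,-6.7,0],[1.3,-6.7,0],[1.3,-6.7,0],[1.3,-6.7,0],[1.3,-6.7,0]],"turn":[0,0,0,0,0,0,0,0,0,0]}'
python3 - <<'E'
from h import *
o,c=snap("w10");print(o["time_s"],o["ee_pos"],o["contact_force"],o["torque"],o["grip_width"])
hsv=cv2.cvtColor(c["image"],cv2.COLOR_RGB2HSV)
m=((hsv[...,0]>45)&(hsv[...,0]<85)&(hsv[...,1]>100)&(hsv[...,2]>30)).astype(np.uint8);m[:,:150]=0
n,l,st,ce=cv2.connectedComponentsWithStats(m);i=1+np.argmax(st[1:,4]);print(st[i],ce[i],atz(c,[ce[i]],91,o))
X=cloud(c,o);P=X[l==i];P=P[~np.isnan(P[:,2])];A=np.c_[P[:,:2]-P[:,:2].mean(0),np.ones(len(P))];print(np.linalg.lstsq(A,P[:,2],rcond=None)[0],P.mean(0))
over("w10","pics/w10b.png",190,120,110,100,6,[(501.6,13.4,60,34,(255,255,0)),(501.6,13.4,85,21,(0,255,0)),(501.6,13.4,91,17,(0,0,255))])
E
```

```text
time_s: 10.6
ee_pos: [487.5, 13.2, 223.1]
tool_rot: [0.029, -0.03, 0.707, -0.706]
contact_force: [0.2, -0.1, -1.1]
grip_width: 87.2
10.6 [487.50820847  13.19444745 223.06474385] [ 0.16100577 -0.08489588 -1.11586009] [ 0.06329882 -0.0046384   0.0322585 ] 87.21602095250606
[241 174  35  35 968] [257.97004132 190.75309917] [[501.31432125  13.58014589  91.        ]]
[-2.05227548e-03  3.76389889e-03  9.07846678e+01] [501.16910407  13.53664467  90.78466779]
```

View pics/w10b.png

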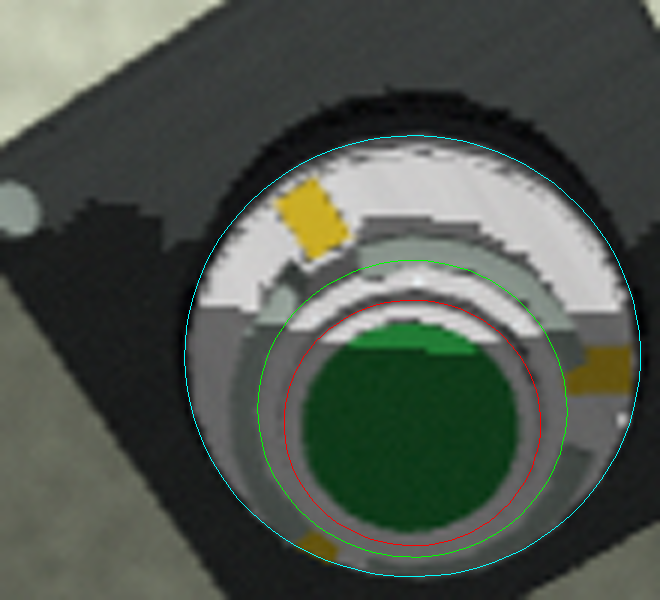

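Filter seated: its top reads 90.8 mm (91 expected), with tilt under 0.005 and centred. Now the gap angle.

```bash
cat >> h.py <<'E'
def yellow(n,cx,cy,z,r0,r1,box=None,sat=120):
    o,c=re(n);hsv=cv2.cvtColor(c["image"],cv2.COLOR_RGB2HSV)
    m=((hsv[...,0]>18)&(hsv[...,0]<32)&(hsv[...,1]>sat)&(hsv[...,2]>60)).astype(np.uint8)
    k,l,st,ce=cv2.connectedComponentsWithStats(m);res=[]
    for i in range(1,k):
        if st[i,4]<8: continue
        X=atz(c,[ce[i]],z,o)[0];d=X[:2]-[cx,cy];r=np.hypot(*d)
        if r0<r<r1:
            a=np.degrees(np.arctan2(d[1],d[0]));res.append((ce[i].round(1).tolist(),int(st[i,4]),round(r,1),round(a,1),round(a%120,1)))
    return res
E
python3 - <<'E'
from h import *
for n in("w2","w10"):
    for r in yellow(n,501.5,13.5,60,15,40): print(n,r)
o,c=re("w2")
# ring from top cam
t=load("pics/top0.npz")
E
```

```text
w2 ([226.8, 154.4], 89, np.float64(26.3), np.float64(37.8), np.float64(37.8))
w2 ([274.9, 179.8], 77, np.float64(28.2), np.float64(-86.9), np.float64(33.1))
w2 ([227.3, 209.0], 24, np.float64(32.7), np.float64(156.8), np.float64(36.8))
w10 ([241.7, 156.0], 92, np.float64(26.3), np.float64(37.8), np.float64(37.8))
w10 ([289.8, 181.8], 71, np.float64(28.4), np.float64(-87.8), np.float64(32.2))
w10 ([242.5, 210.8], 21, np.float64(32.5), np.float64(158.4), np.float64(38.4))
```

Run:
```python
from h import *
o,c=re("w1")
X=atz(c,[(239.5,141)],21,o)[0];print(X)
for r in yellow("w1",X[0],X[1],21,5,40): print(r)
o,c=re("w10");im=c["image"]
```

```text
[ 500.50470994 -262.92117826   21.        ]
([248.6, 124.7], 84, np.float64(20.1), np.float64(-12.3), np.float64(107.7))
([219.7, 141.4], 74, np.float64(21.7), np.float64(109.0), np.float64(109.0))
([248.6, 158.0], 61, np.float64(21.2), np.float64(-134.7), np.float64(105.3))
```

```bash
python3 -m crank '{"hand":[100,100,100,100,100,100,100,100,100,100],"delta_pos":[[0.1,0,3.5],[0.2,0,7],[0.4,0.5,10.5],[0.5,1.5,14],[0.6,2.5,17.5],[0.8,3.5,21],[0.9,4.5,24.5],[1,5.5,27.5],[1.1,6.3,28.8],[1.1,6.3,28.8]],"turn":[-7,-14,-21,-28,-35,-42,-49,-56,-63,-70]}'
python3 -m crank '{"hand":[100,100,100,100,100,100,100,100,100,100],"delta_pos":[[0,0,0],[0,0,0],[0,0,0],[0,0,0],[0,0,0],[0,0,0],[0,0,0],[0,0,0],[0,0,0],[0,0,0]],"turn":[-7,-14,-15,-15,-15,-15,-15,-15,-15,-15]}'
python3 - <<'E'
from h import *
o,c=snap("w11");print(o["time_s"],o["ee_pos"],o["joints"].round(2));print(tool(o)[0].round(3))
print(proj(c,[[500,-261,21]],o))
E
```

```text
time_s: 11.48
ee_pos: [500.4, -278.6, 158.7]
tool_rot: [0.428, -0.428, 0.563, -0.563]
contact_force: [0.2, -0.2, -0.4]
grip_width: 86.8
time_s: 12.32
ee_pos: [500.6, -274.7, 160.9]
tool_rot: [-0.497, 0.497, -0.503, 0.503]
contact_force: [0.1, -0.6, 0.3]
grip_width: 87.1
12.3167 [ 500.5678763  -274.72018929  160.9200632 ] [-0.7   0.64  1.68 -0.    0.82 -0.69]
[[-0.011  0.     1.   ]
 [-1.    -0.    -0.011]
 [ 0.    -1.     0.   ]]
[[257.75459444 188.30764245]]
```

View pics/w11.png

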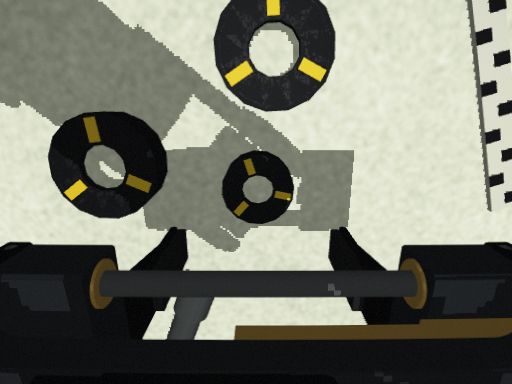

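Run:
```python
from h import *
o,c=re("w11");X=cloud(c,o)
P=X[140:240,205:310].reshape(-1,3);P=P[(P[:,2]>17)&(P[:,2]<25)];f=cv2.minEnclosingCircle(P[:,:2].astype(np.float32));print(len(P),f,np.median(P[:,2]))
print(np.round(fit("w11",500,-261,[(21,29.5,1)]),2),np.round(fit("w11",500,-261,[(21,12.5,-1)]),2),np.round(fit("w11",500,-261,[(21,29.5,1),(21,12.5,-1)]),2))
x,y=f[0]
for r in yellow("w11",x,y,21,5,40): print(r)
over("w11","pics/w11b.png",205,135,110,105,6,[(x,y,21,29.5,(0,0,255)),(x,y,21,12.5,(0,255,0)),(x,y,0,29.5,(255,255,0))])
R,p=tool(o);print(R.T@(np.array([x,y,21])-p))
```

```text
3261 ((499.4362487792969, -262.47589111328125), 30.053604125976562) 20.39817520649254
[ 499.4  -261.2    35.23   24.28] [ 499.8  -262.     40.     22.48] [ 499.8  -261.6    73.04   45.87]
([249.4, 166.4], 126, np.float64(20.7), np.float64(106.5), np.float64(106.5))
([282.3, 195.3], 119, np.float64(21.4), np.float64(-12.8), np.float64(107.2))
([240.7, 208.1], 112, np.float64(21.0), np.float64(-131.7), np.float64(108.3))
[-12.24712682 139.91853872  -1.27981014]
```

View pics/w11b.png

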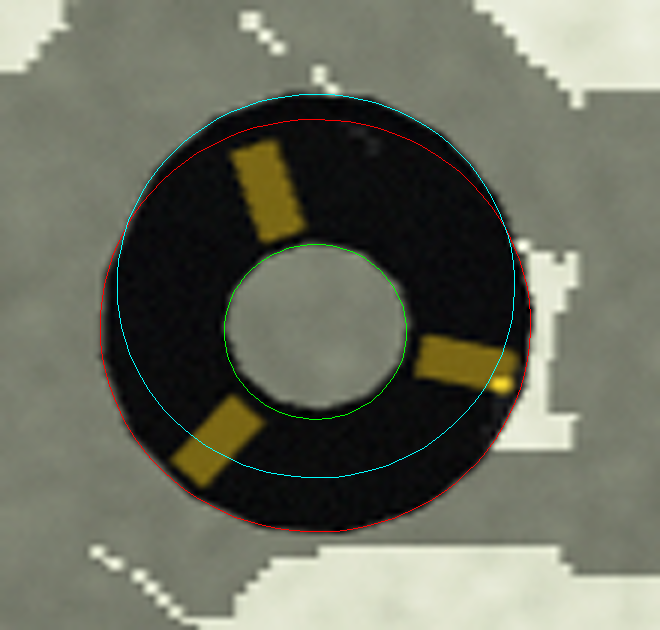

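```bash
python3 -m crank '{"hand":[100,100,100,100,100,100,100,100,100,100],"delta_pos":[[-1.29,1,-0.2],[-1.29,3,-0.2],[-1.29,5,-0.2],[-1.29,7,-0.2],[-1.29,8,-0.2],[-1.29,8.7,-0.2],[-1.29,8.7,-0.2],[-1.29,8.7,-0.2],[-1.29,8.7,-0.2],[-1.29,8.7,-0.2]],"turn":[0,0,0,0,0,0,0,0,0,0]}'
python3 -m crank '{"hand":[85,78,74,70,66,62,58,55,50,50],"delta_pos":[[0,0,0],[0,0,0],[0,0,0],[0,0,0],[0,0,0],[0,0,0],[0,0,0],[0,0,0],[0,0,0],[0,0,0]],"turn":[0,0,0,0,0,0,0,0,0,0]}' 30
python3 - <<'E'
from h import *
o,c=snap("w12");print(o["time_s"],o["ee_pos"],o["contact_force"],o["torque"],o["grip_width"])
E
```

```text
time_s: 13.2
ee_pos: [499.2, -262.3, 74.9]
tool_rot: [-0.497, 0.497, -0.502, 0.503]
contact_force: [-0.2, -0.3, -0.2]
grip_width: 87.0
time_s: 14.03
ee_pos: [498.9, -261.9, 73.9]
tool_rot: [-0.497, 0.497, -0.502, 0.503]
contact_force: [0.3, 1.2, 2.0]
grip_width: 58.6
14.0333 [ 498.85711218 -261.93250605   73.94711494] [0.33418302 1.17583608 2.00256838] [ 0.01220864 -0.17464776  0.01376891] 58.60835811835753
```

View pics/w12.png

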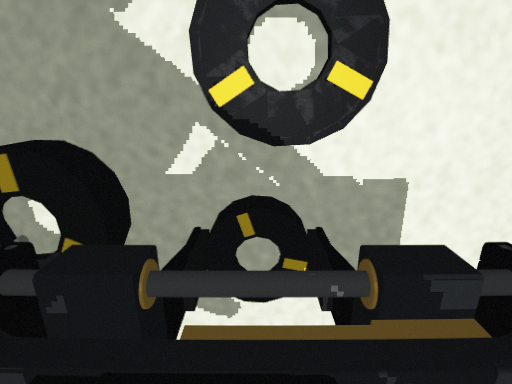

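```bash
python3 -m crank '{"hand":[50,50,50,50,50,50,50,50,50,50],"delta_pos":[[0,-2,0],[0,-5,0],[0,-8.5,0],[-1,-12,0],[-4.5,-13,0],[-8.3,-13,0],[-12.2,-13,-0.1],[-16,-13,-0.1],[-19.8,-13,-0.1],[-23.5,-13,-0.1]],"turn":[0,0,0,-7,-14,-21,-28,-35,-42,-48.7]}'
python3 - <<'E'
from h import *
from rig import *
o=get_obs();print(o["time_s"],o["ee_pos"],o["grip_width"]);R,p=tool(o);print(R.round(3))
for tx in ([500.6,14.2,204],):print(R.T@(np.array(tx)-p)/10)
E
```

```text
time_s: 14.92
ee_pos: [499.2, -25.0, 203.6]
tool_rot: [-0.661, 0.661, -0.251, 0.25]
contact_force: [0.6, 0.9, -0.9]
grip_width: 58.6
14.9167 [499.16099842 -25.01590975 203.63797925] 58.57635371633693
[[ 0.748 -0.001  0.664]
 [-0.664  0.     0.748]
 [-0.001 -1.    -0.001]]
[-2.49437834 -0.0353152   3.02947572]
```

```bash
python3 -m crank '{"hand":[50,50,50,50,50,50,50,50,50,50],"delta_pos":[[-1.3,0,1.5],[-2.4,0,2.7],[-2.7,0,3.05],[-2.7,0,3.05],[-2.7,0,3.05],[-2.7,0,3.05],[-2.7,0,3.05],[-2.7,0,3.05],[-2.7,0,3.05],[-2.7,0,3.05]],"turn":[0,0,0,0,0,0,0,0,0,0]}'
python3 - <<'E'
from h import *
o,c=snap("w13");print(o["time_s"],o["ee_pos"],o["grip_width"],o["joints"].round(2),o["contact_force"],o["torque"]);R,p=tool(o);print(R.round(3))
E
```

```text
time_s: 15.75
ee_pos: [500.4, 13.3, 203.8]
tool_rot: [-0.66, 0.66, -0.253, 0.253]
contact_force: [0.3, 0.0, -0.7]
grip_width: 58.9
15.75 [500.4014833   13.34429262 203.80178577] 58.94979360466932 [-0.2   0.5   1.83 -0.    0.82 -1.04] [ 0.29297333  0.00244278 -0.67015212] [ 0.04799793 -0.1373586  -0.07046476]
[[ 0.744 -0.     0.668]
 [-0.668 -0.     0.744]
 [-0.    -1.    -0.   ]]
```

View pics/w13.png

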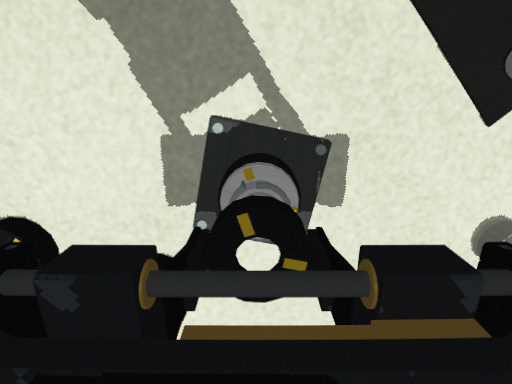

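Run:
```python
from h import *
o,c=re("w13");X=cloud(c,o)
P=X[185:305,190:320].reshape(-1,3);P=P[(P[:,2]>147)&(P[:,2]<155)];print(len(P),np.median(P[:,2]))
p=o["ee_pos"]
up=lambda P:(P[:,1]<262)
print("ring outer",np.round(fit("w13",p[0],p[1],[(151,29.5,0)],half=lambda P:(P[:,1]<225)),2),"hole",np.round(fit("w13",p[0],p[1],[(151,12.5,-1)],half=lambda P:(P[:,1]<266)),2))
print("shoulder",np.round(fit("w13",501,13.5,[(60,34,0)],half=lambda P:P[:,1]<195),2))
x,y=500.8,13.4
for r in yellow("w13",x,y,151,10,25): print("ring",r)
for r in yellow("w13",x,y,60,15,40): print("head",r)
over("w13","pics/w13b.png",190,145,130,140,5,[(x,y,151,29.5,(0,0,255)),(x,y,151,12.5,(0,255,0)),(x,y,60,34,(255,255,0))])
```

```text
4989 150.2297995888512
ring outer [497.4   16.34  16.27   6.81] hole [499.    12.74  40.    24.61]
shoulder [499.   14.5  40.   23.7]
ring ([245.5, 224.6], 265, np.float64(21.7), np.float64(159.5), np.float64(39.5))
ring ([294.2, 264.3], 231, np.float64(19.3), np.float64(36.6), np.float64(36.6))
head ([248.5, 173.8], 98, np.float64(27.6), np.float64(157.1), np.float64(37.1))
head ([294.5, 208.8], 23, np.float64(30.4), np.float64(39.4), np.float64(39.4))
head ([245.5, 224.6], 265, np.float64(22.7), np.float64(-74.0), np.float64(46.0))
```

View pics/w13b.png

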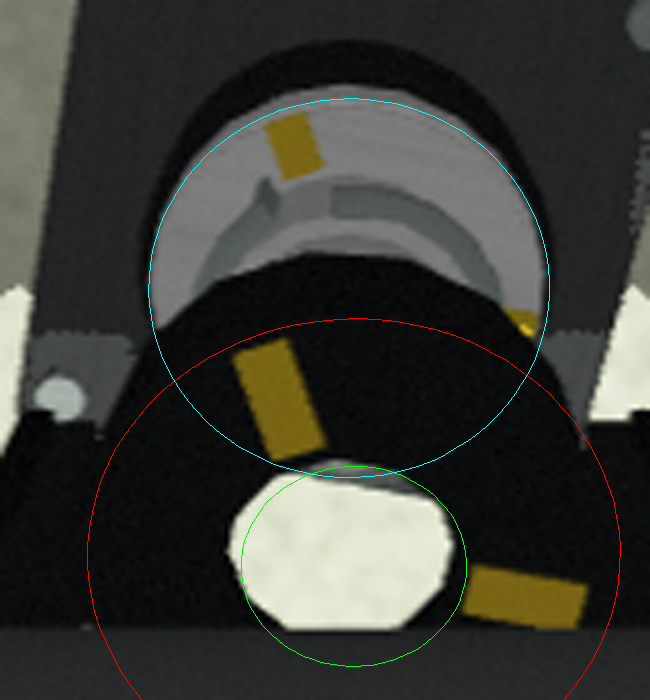

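Run:
```python
from h import *
for n in("w5","w12","w13"):
    o,c=re(n);R,p=tool(o);print(n,c["T_tool_cam"].round(4).tolist(),p,o["ee_pos"])
    print(np.linalg.norm(c["T_tool_cam"][:3,:3]@c["T_tool_cam"][:3,:3].T-np.eye(3)))
    for h in(40,60,140): print(proj(c,[p+R@[0,h,0]],o))
```

```text
w5 [[-0.0001, 0.9537, 0.3007, -82.285], [0.0013, -0.3007, 0.9537, -91.872], [1.0, 0.0004, -0.0012, 0.9807], [0.0, 0.0, 0.0, 1.0]] [500.51105739  15.45402734 189.62849965] [500.51105739  15.45402734 189.62849965]
2.448994350972174e-15
[[256.22453119 269.29087175]]
[[256.44737367 250.38825282]]
[[256.9950588  203.98150767]]
w12 [[-0.0001, 0.9542, 0.299, -81.8933], [0.0006, -0.299, 0.9542, -91.872], [1.0, 0.0002, -0.0006, -0.5505], [0.0, 0.0, 0.0, 1.0]] [ 498.85711218 -261.93250605   73.94711494] [ 498.85711218 -261.93250605   73.94711494]
1.8459584960230544e-15
[[259.03256143 269.17066846]]
[[258.91655422 250.31481415]]
[[258.63130165 204.05556383]]
w13 [[-0.0001, 0.9542, 0.299, -82.6579], [-0.0005, -0.299, 0.9542, -91.872], [1.0, -0.0001, 0.0005, -1.1418], [0.0, 0.0, 0.0, 1.0]] [500.4014833   13.34429262 203.80178577] [500.4014833   13.34429262 203.80178577]
3.185756635724517e-15
[[259.88709683 270.48259327]]
[[259.63563745 251.50792844]]
[[259.01739554 204.92605878]]
```

```bash
cat >> h.py <<'E'
_re0=re
def re(n):
    o,c=_re0(n)
    if "T_tool_cam" in c:
        a=np.arcsin(0.2995);s,k=np.sin(a),np.cos(a)
        c["T_tool_cam"]=np.array([[0,k,s,-82.2],[0,-s,k,-91.87],[1,0,0,0],[0,0,0,1.]])
    return o,c
E
python3 - <<'E'
from h import *
import glob
for n in ["wrist0"]+[f"w{i}" for i in range(1,14)]:
    if n=="wrist0": T=load("pics/wrist0.npz")["T_tool_cam"]
    else: T=load(f"pics/{n}.npz")["T_tool_cam"]
    print(n,T[:3,3].round(2),round(T[0,2],4))
o,c=re("w13");R,p=tool(o)
tl=lambda X:(R.T@(X-p))
P1=atz(c,[(245.5,224.6)],151,o)[0];P2=atz(c,[(294.2,264.3)],151,o)[0]
print("chord",np.linalg.norm(P1-P2),tl(P1),tl(P2))
m=(P1+P2)/2;d=(P2-P1)/np.linalg.norm(P2-P1);nrm=np.array([-d[1],d[0],0])
for sg in(1,-1):
    C=m+sg*nrm*10.5; print("ring c",C,tl(C))
print("shoulder",S:=np.round(fit("w13",500.5,13.5,[(60,34,0)],half=lambda P:P[:,1]<195),2),tl(np.array([S[0],S[1],60])))
for n in("w2","w5","w10"):
    o2,c2=re(n);R2,p2=tool(o2);S=fit(n,501,14.5,[(60,34,0)],half=lambda P:P[:,1]<(222 if n=="w5" else 235));print(n,np.round(S,2))
E
```

```text
wrist0 [-82.08 -91.87   0.81] 0.3004
w1 [-82.08 -91.87   0.81] 0.3004
w2 [-82.28 -91.87   0.98] 0.3007
w3 [-82.29 -91.87   0.98] 0.3007
w4 [-82.29 -91.87   0.98] 0.3007
w5 [-82.29 -91.87   0.98] 0.3007
w6 [-82.29 -91.87   0.98] 0.3007
w7 [-82.29 -91.87   0.98] 0.3007
w8 [-82.29 -91.87   0.98] 0.3007
w9 [-82.29 -91.87   0.98] 0.3007
w10 [-82.29 -91.87   0.98] 0.3007
w11 [-81.89 -91.87  -0.55] 0.299
w12 [-81.89 -91.87  -0.55] 0.299
w13 [-82.66 -91.87  -1.14] 0.299
chord 36.07695591350519 [-19.41427298  52.8026245   -6.5618177 ] [ 4.64537036 52.80082388 20.32089621]
ring c [498.36748802  33.83474631 151.        ] [-15.20851765  52.80167052  13.8819664 ]
ring c [500.64370312  12.95847163 151.        ] [ 0.43961503 52.80177786 -0.12288789]
shoulder [500.1   14.9   40.    26.47] [ -1.25993395 143.80178406   0.96134085]
w2 [501.8   13.9   37.42  24.08]
w5 [502.    14.3   39.97  28.41]
w10 [501.8   14.1   36.89  23.48]
```

Run:
```python
from h import *
for r in yellow("w13",500.64,12.96,151,10,25): print("ring",r)
for r in yellow("w13",500.1,14.9,60,15,40)[:2]: print("head",r)
for n in("w2","w10"):
  for r in yellow(n,501.8,14.1,60,15,40): print(n,r)
```

```text
ring ([245.5, 224.6], 265, np.float64(20.9), np.float64(156.1), np.float64(36.1))
ring ([294.2, 264.3], 231, np.float64(20.9), np.float64(36.4), np.float64(36.4))
head ([248.5, 173.8], 98, np.float64(25.5), np.float64(157.9), np.float64(37.9))
head ([294.5, 208.8], 23, np.float64(31.1), np.float64(35.6), np.float64(35.6))
w2 ([226.8, 154.4], 89, np.float64(26.3), np.float64(38.0), np.float64(38.0))
w2 ([274.9, 179.8], 77, np.float64(28.1), np.float64(-87.1), np.float64(32.9))
w2 ([227.3, 209.0], 24, np.float64(32.8), np.float64(156.8), np.float64(36.8))
w10 ([241.7, 156.0], 92, np.float64(26.3), np.float64(38.0), np.float64(38.0))
w10 ([289.8, 181.8], 71, np.float64(28.4), np.float64(-88.0), np.float64(32.0))
w10 ([242.5, 210.8], 21, np.float64(32.6), np.float64(158.3), np.float64(38.3))
```

```bash
python3 -m crank '{"hand":[50,50,50,50,50,50,50,50,50,50],"delta_pos":[[-0.07,0.5,0.08],[-0.07,1.2,0.08],[-0.07,2,0.08],[-0.07,2.8,0.08],[-0.07,3.5,0.08],[-0.07,3.8,0.08],[-0.07,3.8,0.08],[-0.07,3.8,0.08],[-0.07,3.8,0.08],[-0.07,3.8,0.08]],"turn":[0,0,0,0,0,0,0,0,0,0]}'
python3 - <<'E'
from h import *
o,c=snap("w14");print(o["time_s"],o["ee_pos"],o["grip_width"],o["contact_force"],o["torque"])
E
```

```text
time_s: 16.63
ee_pos: [500.6, 14.9, 166.1]
tool_rot: [0.66, -0.66, 0.252, -0.253]
contact_force: [0.6, -1.0, -0.8]
grip_width: 58.6
16.6333 [500.61748482  14.94337231 166.12994482] 58.61259224746278 [ 0.55588731 -1.02141676 -0.79309587] [ 0.05402813 -0.17730561 -0.00765667]
```

View pics/w14.png

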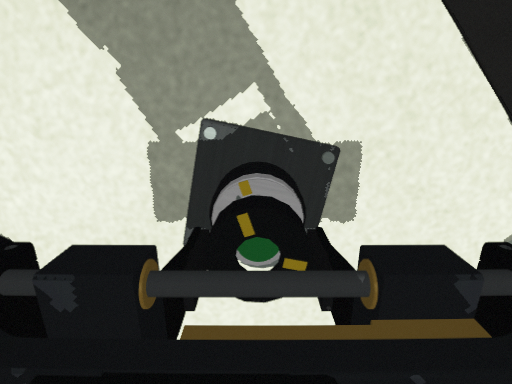

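```bash
python3 -m crank '{"hand":[50,50,50,50,50,50,50,50,50,50],"delta_pos":[[0,0.15,0],[0,0.3,0],[0,0.45,0],[0,0.6,0],[0,0.7,0],[0,0.8,0],[0,0.85,0],[0,0.9,0],[0,0.95,0],[0,1.0,0]],"turn":[0,0,0,0,0,0,0,0,0,0]}'
python3 - <<'E'
from h import *
o,c=snap("w15");print(o["time_s"],o["ee_pos"],o["grip_width"],o["contact_force"],o["torque"])
E
```

```text
time_s: 17.52
ee_pos: [500.4, 15.0, 155.8]
tool_rot: [0.66, -0.66, 0.253, -0.253]
contact_force: [0.1, -0.3, 0.1]
grip_width: 58.7
17.5167 [500.40784195  14.95199296 155.78550504] 58.71226948799905 [ 0.09941037 -0.29631354  0.07306723] [ 0.05573961 -0.10190771  0.02941739]
```

```bash
python3 -m crank '{"hand":[50,50,50,50,50,50,50,50,50,50],"delta_pos":[[0,0.1,0],[0,0.2,0],[0,0.3,0],[0,0.4,0],[0,0.45,0],[0,0.5,0],[0,0.55,0],[0,0.58,0],[0,0.6,0],[0,0.6,0]],"turn":[0,0,0,0,0,0,0,0,0,0]}'
python3 - <<'E'
from h import *
o,c=snap("w16");print(o["time_s"],o["ee_pos"],o["grip_width"],o["contact_force"],o["torque"])
E
```

```text
time_s: 18.4
ee_pos: [500.4, 15.0, 149.8]
tool_rot: [-0.66, 0.66, -0.253, 0.253]
contact_force: [1.0, -0.1, -0.8]
grip_width: 58.7
18.4 [500.38784338  14.95408015 149.79029135] 58.748326141080966 [ 0.97461809 -0.11250461 -0.83190663] [-0.02694138 -0.12480027 -0.01662693]
```

View pics/w16.png

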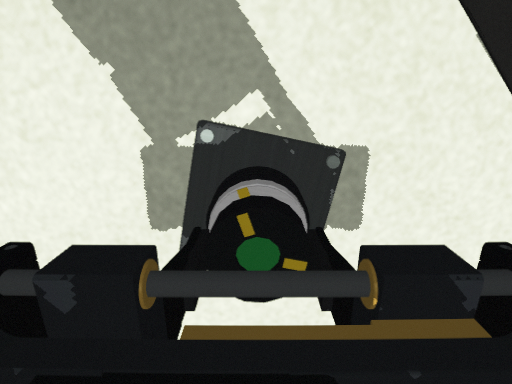

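Ring is over the filter with lugs below the rim and no force. I'll open briefly so it drops fully onto the filter, then check and regrip.

```bash
python3 -m crank '{"hand":[70,72,75,78,80,82,85,85,85,85],"delta_pos":[[0,0,0],[0,0,0],[0,0,0],[0,0,0],[0,0,0],[0,0,0],[0,0,0],[0,0,0],[0,0,0],[0,0,0]],"turn":[0,0,0,0,0,0,0,0,0,0]}'
python3 - <<'E'
from h import *
o,c=snap("w17");print(o["time_s"],o["ee_pos"],o["grip_width"],o["contact_force"],o["torque"])
c0=c;o,c=re("w17");X=cloud(c,o)
R,p=tool(o)
P=X[190:300,200:320].reshape(-1,3);P=P[(P[:,2]>93)&(P[:,2]<100)];A=np.c_[P[:,:2]-[500.5,14.5],np.ones(len(P))];print(len(P),np.linalg.lstsq(A,P[:,2],rcond=None)[0],np.median(P[:,2]))
P1=[r for r in yellow("w17",500.5,14.5,96,10,25)];print(P1)
P=[r for r in yellow("w17",500.5,14.5,60,15,40)];print(P)
E
```

```text
time_s: 19.28
ee_pos: [500.4, 15.0, 149.8]
tool_rot: [0.66, -0.66, 0.253, -0.253]
contact_force: [0.6, -0.6, -0.4]
grip_width: 73.7
19.2833 [500.3795147   14.95897407 149.8241805 ] 73.69981878477243 [ 0.57888635 -0.59535039 -0.41427563] [ 0.03705787 -0.13628598  0.00554222]
4581 [ 2.39120604e-03 -4.71207209e-04  9.53114462e+01] 95.30208308698857
[([245.6, 223.8], 266, np.float64(20.8), np.float64(155.6), np.float64(35.6)), ([294.3, 263.7], 236, np.float64(21.2), np.float64(36.0), np.float64(36.0))]
[([243.2, 192.4], 97, np.float64(27.9), np.float64(157.3), np.float64(37.3)), ([294.3, 263.7], 236, np.float64(36.6), np.float64(2.9), np.float64(2.9))]
```

View pics/w17.png

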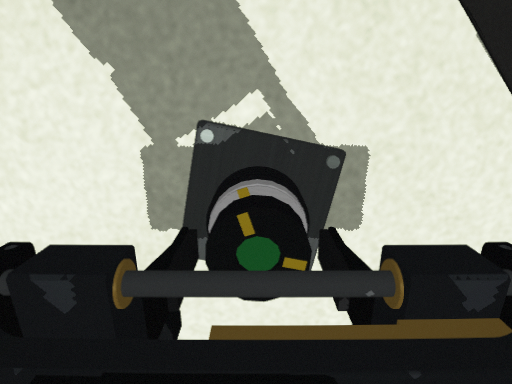

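```bash
python3 -m crank '{"hand":[78,72,68,65,62,58,55,55,55,55],"delta_pos":[[0,0,0],[0,0,0],[0,0,0],[0,0,0],[0,0,0],[0,0,0],[0,0,0],[0,0,0],[0,0,0],[0,0,0]],"turn":[0,0,0,0,0,0,0,0,0,0]}' 20
cat >> h.py <<'E'
def tq(k=6):
    from rig import get_obs,camera
    F=[];T=[]
    for i in range(k):
        o=get_obs();F.append(o["contact_force"]);T.append(o["torque"])
        if i<k-1: camera("wrist")
    F=np.array(F);T=np.array(T);j=o["joints"]
    print("t",o["time_s"],"F",F.mean(0).round(2),"T",T.mean(0).round(3),"sdTz",T[:,2].std().round(3),"z",o["ee_pos"].round(2),"jaw deg",round(np.degrees(j[0]-j[5]),2),"grip",round(o["grip_width"],1))
E
python3 -c "
from h import *
tq()"
python3 -m crank '{"hand":[55,55,55,55,55,55,55,55,55,55],"delta_pos":[[0,0,0],[0,0,0],[0,0,0],[0,0,0],[0,0,0],[0,0,0],[0,0,0],[0,0,0],[0,0,0],[0,0,0]],"turn":[3,6,9,12,15,18,20,20,20,20]}'
python3 -c "
from h import *
tq()"
```

```text
time_s: 20.17
ee_pos: [500.4, 15.0, 149.8]
tool_rot: [0.66, -0.66, 0.253, -0.253]
contact_force: [-0.8, -1.2, -0.2]
grip_width: 58.9
t 20.4167 F [ 0.01  0.12 -0.01] T [ 0.032 -0.167 -0.013] sdTz 0.039 z [500.41  14.96 149.82] jaw deg 48.11 grip 59.0
time_s: 21.25
ee_pos: [500.3, 15.0, 149.8]
tool_rot: [-0.607, 0.607, -0.363, 0.363]
contact_force: [0.0, -0.4, 0.1]
grip_width: 59.1
t 21.5 F [-0.31 -0.24  0.05] T [ 0.034 -0.12   0.012] sdTz 0.018 z [500.33  14.98 149.81] jaw deg 28.12 grip 58.9
```

```bash
python3 -m crank '{"hand":[55,55,55,55,55,55,55,55,55,55],"delta_pos":[[0,0,0],[0,0,0],[0,0,0],[0,0,0],[0,0,0],[0,0,0],[0,0,0],[0,0,0],[0,0,0],[0,0,0]],"turn":[2,4,6,7,7,7,7,7,7,7]}'
python3 -c "
from h import *
tq(5)"
python3 -m crank '{"hand":[55,55,55,55,55,55,55,55,55,55],"delta_pos":[[0,0,0],[0,0,0],[0,0,0],[0,0,0],[0,0,0],[0,0,0],[0,0,0],[0,0,0],[0,0,0],[0,0,0]],"turn":[1,2,3,4,5,6,6,6,6,6]}'
python3 -c "
from h import *
tq(5)"
```

```text
time_s: 22.33
ee_pos: [500.4, 14.9, 149.8]
tool_rot: [0.583, -0.583, 0.4, -0.4]
contact_force: [0.1, 0.7, -0.4]
grip_width: 58.8
t 22.5333 F [-0.02  0.04 -0.18] T [ 0.019 -0.171 -0.033] sdTz 0.02 z [500.42  14.96 149.82] jaw deg 21.11 grip 59.1
time_s: 23.37
ee_pos: [500.3, 15.0, 149.8]
tool_rot: [-0.561, 0.561, -0.43, 0.43]
contact_force: [-1.2, -0.2, 0.2]
grip_width: 59.0
t 23.5667 F [-0.29 -0.03  0.24] T [ 0.003 -0.123  0.001] sdTz 0.023 z [500.34  14.95 149.8 ] jaw deg 15.11 grip 58.8
```

```bash
python3 -m crank '{"hand":[55,55,55,55,55,55,55,55,55,55],"delta_pos":[[0,0,0],[0,0,0],[0,0,0],[0,0,0],[0,0,0],[0,0,0],[0,0,0],[0,0,0],[0,0,0],[0,0,0]],"turn":[1,2,3,4,5,6,6,6,6,6]}'
python3 -c "
from h import *
tq(5)"
python3 -m crank '{"hand":[55,55,55,55,55,55,55,55,55,55],"delta_pos":[[0,0,0],[0,0,0],[0,0,0],[0,0,0],[0,0,0],[0,0,0],[0,0,0],[0,0,0],[0,0,0],[0,0,0]],"turn":[1,2,3,4,5,6,6,6,6,6]}'
python3 -c "
from h import *
tq(5)"
```

```text
time_s: 24.4
ee_pos: [500.4, 14.9, 149.8]
tool_rot: [0.538, -0.538, 0.459, -0.459]
contact_force: [0.4, 0.4, -0.1]
grip_width: 59.0
t 24.6 F [-0.07  0.15 -0.25] T [-0.024 -0.149 -0.008] sdTz 0.035 z [500.4   14.95 149.85] jaw deg 9.11 grip 58.9
time_s: 25.43
ee_pos: [500.4, 14.9, 149.8]
tool_rot: [0.513, -0.513, 0.486, -0.486]
contact_force: [-0.2, -0.8, 0.5]
grip_width: 58.8
t 25.6333 F [ 0.25 -0.06 -0.26] T [ 0.002 -0.106 -0.002] sdTz 0.026 z [500.33  14.97 149.81] jaw deg 3.11 grip 58.8
```

```bash
python3 -m crank '{"hand":[55,55,55,55,55,55,55,55,55,55],"delta_pos":[[0,0,0],[0,0,0],[0,0,0],[0,0,0],[0,0,0],[0,0,0],[0,0,0],[0,0,0],[0,0,0],[0,0,0]],"turn":[1,2,3,4,5,6,6,6,6,6]}'
python3 -c "
from h import *
tq(5)"
python3 -m crank '{"hand":[55,55,55,55,55,55,55,55,55,55],"delta_pos":[[0,0,0],[0,0,0],[0,0,0],[0,0,0],[0,0,0],[0,0,0],[0,0,0],[0,0,0],[0,0,0],[0,0,0]],"turn":[1,2,3,4,5,6,6,6,6,6]}'
python3 -c "
from h import *
tq(5);o,c=snap('w18')"
```

```text
time_s: 26.47
ee_pos: [500.4, 14.9, 149.8]
tool_rot: [-0.487, 0.487, -0.512, 0.512]
contact_force: [-0.1, -1.2, -0.3]
grip_width: 59.0
t 26.6667 F [ 0.03 -0.54 -0.21] T [-0.024 -0.116 -0.008] sdTz 0.012 z [500.39  14.96 149.84] jaw deg -2.89 grip 59.2
time_s: 27.5
ee_pos: [500.5, 14.9, 149.8]
tool_rot: [-0.46, 0.46, -0.537, 0.537]
contact_force: [1.2, -1.2, -0.9]
grip_width: 59.0
t 27.7 F [ 0.96 -0.71 -1.02] T [-0.133 -0.23   0.029] sdTz 0.012 z [500.48  14.9  149.83] jaw deg -8.9 grip 59.1
```

View pics/w18.png

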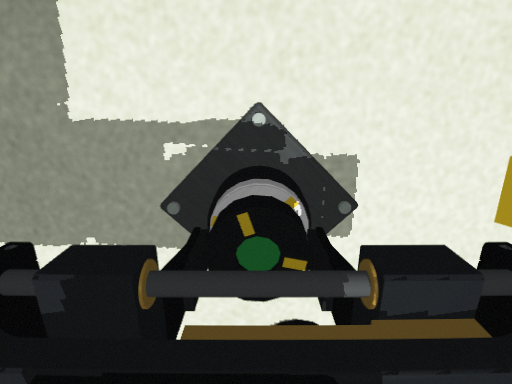

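Contact seems to begin around 55° (Fz −1, Tx changed). From here I descend along with smaller turns.

```bash
python3 -m crank '{"hand":[55,55,55,55,55,55,55,55,55,55],"delta_pos":[[0,0.01,0],[0,0.015,0],[0,0.02,0],[0,0.03,0],[0,0.03,0],[0,0.03,0],[0,0.03,0],[0,0.03,0],[0,0.03,0],[0,0.03,0]],"turn":[1,2,3,4,4,4,4,4,4,4]}'
python3 -c "
from h import *
tq(5)"
```

```text
time_s: 28.58
ee_pos: [500.5, 14.9, 149.6]
tool_rot: [-0.441, 0.441, -0.553, 0.553]
contact_force: [1.5, -1.2, 1.5]
grip_width: 58.6
t 28.7833 F [ 1.53 -0.76  1.87] T [-0.167 -0.301  0.059] sdTz 0.019 z [500.53  14.94 149.62] jaw deg -12.89 grip 58.9
```

```bash
python3 -m crank '{"hand":[55,55,55,55,55,55,55,55,55,55],"delta_pos":[[0,0.01,0],[0,0.015,0],[0,0.02,0],[0,0.025,0],[0,0.025,0],[0,0.025,0],[0,0.025,0],[0,0.025,0],[0,0.025,0],[0,0.025,0]],"turn":[1,2,3,4,5,5,5,5,5,5]}'
python3 -c "
from h import *
tq(5)"
```

```text
time_s: 29.62
ee_pos: [500.5, 14.9, 149.4]
tool_rot: [-0.416, 0.416, -0.572, 0.572]
contact_force: [1.4, -0.7, 4.1]
grip_width: 59.0
t 29.8167 F [ 1.23 -0.8   4.28] T [-0.198 -0.348  0.118] sdTz 0.035 z [500.54  14.91 149.35] jaw deg -17.9 grip 58.8
```

```bash
python3 -m crank '{"hand":[55,55,55,55,55,55,55,55,55,55],"delta_pos":[[0,0,0],[0,0,0],[0,0.005,0],[0,0.01,0],[0,0.01,0],[0,0.01,0],[0,0.01,0],[0,0.01,0],[0,0.01,0],[0,0.01,0]],"turn":[1,2,3,4,5,5,5,5,5,5]}'
python3 -c "
from h import *
tq(6)"
```

```text
time_s: 30.65
ee_pos: [500.5, 14.9, 149.2]
tool_rot: [-0.391, 0.391, -0.589, 0.589]
contact_force: [2.1, -1.6, 4.2]
grip_width: 58.6
t 30.9 F [ 2.1  -0.94  4.39] T [-0.134 -0.488  0.176] sdTz 0.029 z [500.51  14.96 149.21] jaw deg -22.89 grip 58.8
```

```bash
python3 -m crank '{"hand":[55,55,55,55,55,55,55,55,55,55],"delta_pos":[[0,0,0],[0,0,0],[0,0.005,0],[0,0.005,0],[0,0.005,0],[0,0.005,0],[0,0.005,0],[0,0.005,0],[0,0.005,0],[0,0.005,0]],"turn":[1,2,3,4,5,5,5,5,5,5]}'
python3 -c "
from h import *
tq(6);snap('w19')"
```

```text
time_s: 31.73
ee_pos: [500.4, 15.0, 149.1]
tool_rot: [-0.365, 0.365, -0.606, 0.606]
contact_force: [2.8, -0.5, 3.3]
grip_width: 59.1
t 31.9833 F [ 3.27 -0.13  3.37] T [-0.08  -0.651  0.23 ] sdTz 0.018 z [500.46  14.96 149.12] jaw deg -27.89 grip 59.1
```

View pics/w19.png

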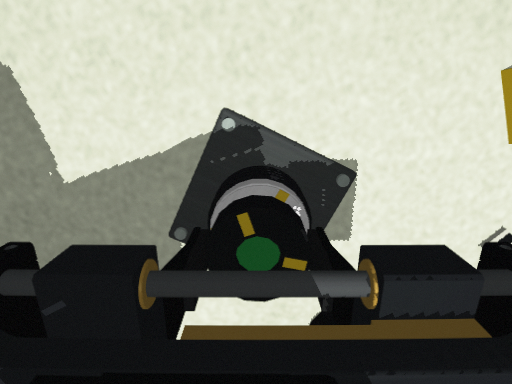

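```bash
python3 -m crank '{"hand":[55,55,55,55,55,55,55,55,55,55],"delta_pos":[[0,0,0],[0,-0.01,0],[0,-0.01,0],[0,-0.015,0],[0,-0.015,0],[0,-0.015,0],[0,-0.015,0],[0,-0.015,0],[0,-0.015,0],[0,-0.015,0]],"turn":[1,1,2,2,2,2,2,2,2,2]}'
python3 -c "
from h import *
tq(6)"
```

```text
time_s: 32.87
ee_pos: [500.4, 14.9, 149.2]
tool_rot: [-0.354, 0.354, -0.612, 0.612]
contact_force: [4.3, -0.2, -1.4]
grip_width: 58.6
t 33.1167 F [ 4.17 -0.34 -1.24] T [-0.058 -0.867  0.305] sdTz 0.039 z [500.44  14.94 149.19] jaw deg -29.9 grip 58.6
```

Torque is about 0.3 N m without finger push, and geometry (≈0.32 rad past contact) suggests a clamp of about 12–13 N. That is inside the window, so I'm releasing.

```bash
python3 -m crank '{"hand":[70,72,75,80,85,90,95,100,100,100],"delta_pos":[[0,0,0],[0,0,0],[0,0,0],[0,0,0],[0,0,0],[0,0,0],[0,0,0],[0,0,0],[0,0,0],[0,0,0]],"turn":[0,0,0,0,0,0,0,0,0,0]}'
python3 -c "
from h import *
tq(4);snap('w20')"
python3 -m crank '{"hand":[100,100,100,100,100,100,100,100,100,100],"delta_pos":[[0,-1,0],[0,-3,0],[0.5,-5,0],[1,-7,0],[1.3,-7.5,0],[1.3,-7.5,0],[1.3,-7.5,0],[1.3,-7.5,0],[1.3,-7.5,0],[1.3,-7.5,0]],"turn":[0,0,0,0,0,0,0,0,0,0]}'
python3 - <<'E'
from h import *
tq(3);snap("w21")
o,c=re("w21");X=cloud(c,o);p=o["ee_pos"]
P=X[120:250,190:330].reshape(-1,3);P=P[(P[:,2]>91)&(P[:,2]<100)];A=np.c_[P[:,:2]-[500.5,14.5],np.ones(len(P))];print(len(P),np.linalg.lstsq(A,P[:,2],rcond=None)[0],np.median(P[:,2]),cv2.minEnclosingCircle(P[:,:2].astype(np.float32)))
print(yellow("w21",500.5,14.5,95,10,25));print(yellow("w21",500.5,14.5,60,24,40))
print(fit("w21",500.5,14.5,[(95,29.5,0)]),fit("w21",500.5,14.5,[(60,34,0)],half=lambda P:P[:,1]<190))
E
```

```text
time_s: 33.95
ee_pos: [500.3, 15.0, 149.3]
tool_rot: [0.354, -0.354, 0.612, -0.612]
contact_force: [-0.8, 0.6, -0.2]
grip_width: 86.3
t 34.1 F [-0.03  0.25 -0.18] T [-0.021 -0.041 -0.003] sdTz 0.027 z [500.35  14.97 149.28] jaw deg -29.9 grip 86.5
time_s: 34.98
ee_pos: [493.5, 3.9, 223.3]
tool_rot: [0.354, -0.355, 0.613, -0.612]
contact_force: [-0.6, 0.0, -0.0]
grip_width: 86.7
t 35.0833 F [-0.34 -0.35 -0.08] T [-0.033 -0.081  0.013] sdTz 0.007 z [493.64   3.87 223.53] jaw deg -29.88 grip 86.9
3616 [1.74652904e-03 2.22673813e-03 9.45805903e+01] 94.62522315600914 ((499.7706604003906, 14.456429481506348), 30.187355041503906)
[([247.7, 170.3], 131, np.float64(20.8), np.float64(84.5), np.float64(84.5)), ([285.4, 197.5], 129, np.float64(21.1), np.float64(-37.9), np.float64(82.1)), ([242.9, 214.4], 114, np.float64(21.5), np.float64(-156.5), np.float64(83.5))]
[([273.5, 152.7], 44, np.float64(29.6), np.float64(34.4), np.float64(34.4)), ([285.4, 197.5], 129, np.float64(28.3), np.float64(-60.7), np.float64(59.3)), ([242.9, 214.4], 114, np.float64(34.4), np.float64(-145.3), np.float64(94.7))]
(np.float64(500.5), np.float64(16.900000000000006), np.float64(24.012836456298828), np.float64(19.144197463989258)) (np.float64(501.1), np.float64(13.900000000000002), np.float64(36.507957458496094), np.float64(23.932252883911133))
```

View pics/w21.png

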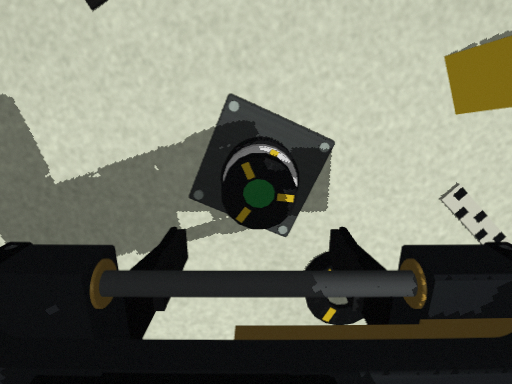

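The ring is clamped, level and centred. Relative to the barrel it turned about 73° after spring-back, and it sank 0.68 mm, which at 20 N/mm suggests about 13 N. The hand is clear, so I'm handing in.

```bash
python3 -c "
from rig import *
print(get_obs()['time_s']);print(sign_off())"
```

```text
35.1333
the job is handed in; nothing more can be done
None
```

I seated the green filter in the lamp head, set the smallest ring over it mark on mark, and screwed it down clockwise until snug. I then let go and handed in at 35 s of the 72 s allowed; the verdict was not reported.

**Filter:** after release its top read 90.8 mm, against 91 mm expected, with a tilt under 0.005 rad. It was centred to within about 0.5 mm.

**Ring:** the last picture shows it centred within about 1 mm and level to about 0.003 rad. It turned about 73° relative to the barrel, which agrees with my 78° command less the barrel's spring-back.

**Clamp:** the turning torque before release was about 0.30 N m, a little over the 0.25 asked for. It jumped from 0.23 over the last 2° as I eased off the fingers' downward push. The clamp force was never measured directly. The ring sank 0.68 mm, which suggests about 13 N, and the angle past contact suggests about 12 N. Both are inside the 5 to 18 N window.

**Robot:** the hand was open and raised clear, with no contact force at the end.

**Checks that disagreed:** the wrist camera's reported mounting shifted by 1–2 mm as the hand turned. I therefore centred things by comparing them within one picture. I did not take a final top view of the blue filter and the other objects, but there was no unexpected contact during any move.

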